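# Work a book into a tight, spring-packed row

## Task

Take the yellow book out of its stand and put it back into the tight row in the book rack, immediately to the right of the red book, between it and the next book. Work it in gently, nudging the books apart without toppling them or forcing anything, and push it fully home against the back rails, upright and spine outward like the others. Leave the jars and the tin behind the rack alone.

Things in the scene. Friction and masses are not known exactly. Their poses are not given: they have to be found in the camera images.
- yellow_center (a point): The yellow book: a slim stiff booklet, 17 mm thick, 116 mm from spine to fore-edge, 162 mm tall, square corners, glossy covers (friction on the other books and the rack 0.22 to 0.38), 0.1 to 0.22 kg. The point is its middle, half-way up (81 mm above its underside). Its x axis runs through the thickness, its y axis from the fore-edge (at y = -58 mm, pale page edges) to the spine (at y = +58 mm, yellow), z up.
- yellow_spine (a point): Middle of the yellow book's spine, half-way up (58 mm along +y from its centre); same axes.
- recipe_stand: Beech recipe stand, 70 x 130 x 32 mm, fixed. Origin under its middle. A slot along its y axis, 23 mm wide with its floor 12 mm above the worktop and 20 mm deep, holds the yellow book loosely upright; the slot is open at both ends and upward.
- book_rack: Beech book rack, fixed. Origin on the worktop; x axis into the rack, y to the left along the row, z up. Top of base board 12 mm up, from x = -75 to +75 mm. Fixed cheek at the left, inner face y = +75 mm; sprung bookend at the right. Two back rails, faces at x = +60 mm, 32 to 56 and 112 to 136 mm up: a book fully home has its fore-edge against them.
- bookend (a joint): Sliding bookend at the right of the row (plate 108 x 12 x 118 mm with a foot behind it), in m: its inner face (toward the row) is at y = -5.5 mm - value in the rack's axes; it slides only along the row. A spring presses it to the left against the books, with 4 N at 0 and 5 N at 0.020; its slow, damped travel ends at 0.024, so the five books fit with 7 mm to spare.
- red_book: The red book of the row: a hardback 20 mm thick, 111 mm from spine to fore-edge, 158 mm tall, 0.17 to 0.35 kg, loose. Origin: middle of its fore-edge, at its underside; x axis from spine to fore-edge (spine at x = -111 mm), y through the thickness (faces at +-10 mm), z up. Its spine is a half round of 10 mm radius, so two books side by side leave a V-shaped groove between their spines. The book to its right (not always the same one) stands tight against it.
- green_book: The green book of the row: a hardback 20 mm thick, 109 mm from spine to fore-edge, 152 mm tall, 0.17 to 0.35 kg, loose. Origin: middle of its fore-edge, at its underside; x axis from spine to fore-edge (spine at x = -109 mm), y through the thickness (faces at +-10 mm), z up. Its spine is a half round of 10 mm radius.
- blue_book: The blue book of the row: a hardback 20 mm thick, 112 mm from spine to fore-edge, 164 mm tall, 0.17 to 0.35 kg, loose. Origin: middle of its fore-edge, at its underside; x axis from spine to fore-edge (spine at x = -112 mm), y through the thickness (faces at +-10 mm), z up. Its spine is a half round of 10 mm radius.
- cream_book: The cream book of the row: a hardback 20 mm thick, 108 mm from spine to fore-edge, 148 mm tall, 0.17 to 0.35 kg, loose. Origin: middle of its fore-edge, at its underside; x axis from spine to fore-edge (spine at x = -108 mm), y through the thickness (faces at +-10 mm), z up. Its spine is a half round of 10 mm radius.
- salt_jar: Spice jar with a yellow cap and green contents, 42 x 42 x 96 mm, standing behind the rack, loose. Origin under its middle.
- pepper_jar: Spice jar with a yellow cap and pale contents, 42 x 42 x 96 mm, standing behind the rack, loose. Origin under its middle.
- tomato_tin: Red tin, 57 mm across, 72 mm tall, standing behind the rack, loose. Origin under its middle.
Mind the look-alikes: they are no part of the job. What is shaped like the red_book but purple is not meant.

How it is judged (in metres and radians):
On the way, in this order (a step that is already met when the one before it is completed fails the run):
1. the yellow book is lifted out of its stand (z of yellow_center in the frame of recipe_stand above 0.116 m), for 0.1 s.
2. the yellow book stands on the rack between the red book and the next one, at least half-way in (x of yellow_center in the frame of book_rack above -0.056 m and y of yellow_center in the frame of red_book between -0.028 and -0.012 m and height (world z) of yellow_center below 0.103 m and angle between yellow_center's own z axis and vertical below 0.15 rad), for 0.1 s.
At the end, for the whole second after the job is handed in: Yellow book right next to the red on its right (mid-planes 14.5-23.5 mm apart), upright and square to the rack (0.06 rad), on the board, spine out, fore-edge within 3 mm of the rails, at rest; the other four upright (0.08 rad), on the board, within 5 mm of the rails (x of yellow_center in the frame of book_rack above -0.001 m and y of yellow_center in the frame of red_book between -0.0235 and -0.0145 m and height (world z) of yellow_center below 0.098 m and angle between yellow_center's own z axis and vertical below 0.06 rad and angle between the y axis of yellow_center and the x axis of book_rack, either way round below 0.06 rad and x of yellow_spine in the frame of book_rack below -0.04 m and linear speed of yellow_book below 0.01 m/s and angle between each of red_book, green_book, blue_book, cream_book's own z axis and vertical below 0.08 rad and x of each of red_book, green_book, blue_book, cream_book in the frame of book_rack above 0.055 m and height (world z) of each of red_book, green_book, blue_book, cream_book below 0.016 m); the robot touches nothing.
It fails at once if the yellow book or the robot presses on another book with more than 20 N (contact force between any of red_book, green_book, blue_book, cream_book and yellow_book above 20 N or contact force between any of red_book, green_book, blue_book, cream_book and the arm above 20 N or contact force between any of red_book, green_book, blue_book, cream_book and the fingers above 20 N).
It fails at once if the yellow book or the robot presses on the rack with more than 20 N (contact force between book_rack and yellow_book above 20 N or contact force between book_rack and the arm above 20 N or contact force between book_rack and the fingers above 20 N).
It fails at once if a book of the row topples (leans more than 17 degrees) or is pulled out (lifted 25 mm or drawn forward 30 mm) (angle between any of red_book, green_book, blue_book, cream_book's own z axis and vertical above 0.3 rad or height (world z) of any of red_book, green_book, blue_book, cream_book above 0.037 m or x of any of red_book, green_book, blue_book, cream_book in the frame of book_rack below 0.03 m).
It fails at once if a spice jar or the tomato tin behind the rack is shoved more than 25 mm (distance of any of salt_jar, pepper_jar, tomato_tin from where it was at the start of the episode above 0.025 m).
It also fails if it takes over 72 s, if anything falls off the work surface, if the arm or the gripper's body presses on something with over 40 N, if the wrist force passes 120 N, or if a joint passes its speed limit or range.

## Robot

A 6-joint arm with a two-finger parallel gripper is mounted at the origin on a cart in front of the work surface, level with it; the furniture and walls round the work are solid. World frame = base frame: x ahead of the robot, y to its left, z up, the work surface at z = 0. Lengths are in mm, angles in rad, forces in N, time in s.
With the tool pointing down it reaches from about 325 to 850 mm from the base axis. Payload 15.5 kg.
Tool frame: the origin (TCP) lies at the very end of the fingers, on their centre line; the grasp point (between the pads) lies 19 mm behind it; x points along the fingers, z is the direction in which the jaws open and shut, and the axes are right-handed (so a half turn about x gives the same grasp; the last joint's range is limited). The gripper opens to 91 mm and grips with 3 to 60 N. Pads are 32 mm wide; open, the fingers measure 118 mm over their backs; the gripper's body (76 mm by 178 mm) begins 60 mm behind the grasp point.
Start: joints at [-1.284, 0.494, 1.345, -0, 1.302, -0.096], TCP at [232.871, -579.998, 185.615] pointing down, gripper open.
Joint ranges: [-2.91, 2.91], [-0.82, 2.16], [0.22, 2.67], [-1.22, 4.37], [0.12, 2.79], [-3.08, 3.08]. Speed limits (rad/s): [1.89, 1.89, 2.57, 3.01, 3.01, 3.01].

## Interface

Orientations are given as a 3x3 rotation matrix whose columns are the frame's x, y, z axes.
In Python, from rig import get_obs, read_camera, hand_in gives the robot as it stands.
- The arm moves only by the tool move_arm, never from a script. Its argument "deltas" is a list of rows, each a list of 7 numbers: the shift along the tool's x, y, z in m, then the turn, a rotation vector about the tool's x, y, z in degrees, then the closure, from 0 (fully open) to 1 (shut). A call has 1 to 10 rows; each row is the pose to reach, as a shift and turn from the pose commanded when the call began, along the tool's axes at that moment; what a row does not reach only later rows make up. A row lasts 1/12 s, in which the tool goes at most 41.7 mm and 7.16 degrees, less where a joint would pass 70% of its speed; a pose out of reach is approached as far as the arm can. A call with a gripper value outside its range is refused whole. The fingers move at their own pace and stop on an object; "grip_force" is the grip in N (left out, the last holds). Time passes only in rows, so rows that repeat a pose let the fingers close. It gives the time, the measured TCP pose, the force and the opening at its end, in the units of the state.
- get_obs(): the state, without advancing time (a new reading comes with each control period).
- read_camera(name): name is "side" or "top"; returns a dict with "frame" (420x560x3 uint8, blue, green, red), "z_map" (420x560 float32, mm along the optical axis (not along the pixel's ray), 0 where there is no reading), "mtx" (3x3 intrinsics, pixels), "D" ([k1, k2, p1, p2, k3] as OpenCV has them; the pictures are not rectified), "pose" (4x4, takes a point from camera to world coordinates). Camera axes: x right, y down, z forward; pixel columns grow to the right and rows downward; lengths in mm; the calibration is good to about 2 mm. A picture is of the moment at which its call begins.
- hand_in(): hands the job in, once; it reports no verdict.
The state is a dict: "clock": time; "q": joint angles; "qvel": joint speeds; "tau": joint torques, N m; "position": TCP position; "eef_rot": TCP orientation; "force": force on the tool from outside, world axes, zero at the start; "ft_torque": the same for the moment, N m; "finger_gap": finger opening in mm.
Only numpy, scipy, OpenCV 4.12 (cv2) and the standard library are available. Lean on these libraries where they do the work, as an engineer would, in place of code of your own. Each camera call takes 0.05 s, during which the arm holds its last target. There are 200 camera calls.

## Working session

There is one attempt and no reset: what is moved stays moved. The work goes in short steps, Python scripts to look and compute and a tool call to move; the robot and the scene stay as the last step left them, time stands still between calls to the robot, and variables do not carry over. Pictures are saved under pics/ and viewed, on a budget of 10 in all, crops included, one or two more only if the job needs it, and the job is handed in when it is done.

Besides the shell and the picture viewer there is one more tool, called after "Emit:" as name(argument=value, ...), one argument or row to a line, values as JSON. move_arm: Moves the arm, as the interface text tells. Its arguments: {"type":"object","properties":{"deltas":{"type":"array","items":{"type":"array","items":{"type":"number"}}},"grip_force":{"type":"number"}},"required":["deltas"]}

```bash
mkdir -p pics
cat > h.py <<'E'
import numpy as np, cv2
from rig import get_obs, read_camera, hand_in
def cloud(c):
    z=c["z_map"]; h,w=z.shape
    u,v=np.meshgrid(np.arange(w),np.arange(h))
    p=cv2.undistortPoints(np.stack([u,v],-1).reshape(-1,1,2).astype(np.float64),c["mtx"],np.array(c["D"])).reshape(h,w,2)
    P=np.dstack([p[...,0]*z,p[...,1]*z,z,np.ones_like(z)])
    W=P@np.array(c["pose"]).T
    W=W[...,:3]; W[z==0]=np.nan
    return W
E
python3 - <<'E'
from h import *
o=get_obs(); print({k:np.round(v,3) for k,v in o.items()})
for n in("side","top"):
    c=read_camera(n); cv2.imwrite(f"pics/{n}0.png",c["frame"]); np.savez(f"{n}0.npz",W=cloud(c),f=c["frame"]); print(n,np.round(c["pose"],2),np.round(c["mtx"]))
E
```

```text
{'clock': np.float64(0.0), 'q': array([-1.285,  0.494,  1.346,  0.   ,  1.302, -0.095]), 'qvel': array([ 0.001,  0.   , -0.001, -0.   ,  0.001, -0.001]), 'tau': array([-7.0000e-03, -8.7883e+01, -3.8186e+01,  7.0000e-02,  5.3000e-02,
       -0.0000e+00]), 'position': array([ 232.738, -579.595,  185.029]), 'eef_rot': array([[-0.   ,  0.928,  0.373],
       [ 0.001,  0.373, -0.928],
       [-1.   ,  0.   , -0.001]]), 'force': array([-0.26 ,  0.652,  0.094]), 'ft_torque': array([0.009, 0.042, 0.005]), 'finger_gap': np.float64(91.165)}
side [[ 8.20000e-01 -4.80000e-01  3.10000e-01  1.11920e+02]
 [-5.70000e-01 -6.80000e-01  4.60000e-01 -6.94400e+02]
 [-1.00000e-02 -5.50000e-01 -8.30000e-01  1.40989e+03]
 [ 0.00000e+00  0.00000e+00  0.00000e+00  1.00000e+00]] [[509.   0. 274.]
 [  0. 509. 221.]
 [  0.   0.   1.]]
top [[ 3.00000e-02 -9.90000e-01  1.00000e-01  4.78450e+02]
 [-1.00000e+00 -3.00000e-02 -1.00000e-02  3.75400e+01]
 [ 2.00000e-02 -1.00000e-01 -1.00000e+00  1.13594e+03]
 [ 0.00000e+00  0.00000e+00  0.00000e+00  1.00000e+00]] [[446.   0. 272.]
 [  0. 446. 213.]
 [  0.   0.   1.]]
```

View pics/side0.png

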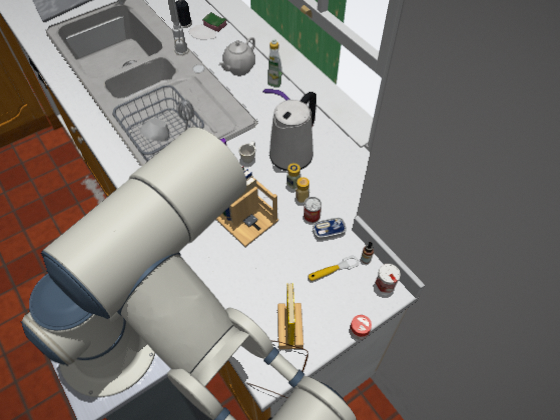

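View pics/top0.png

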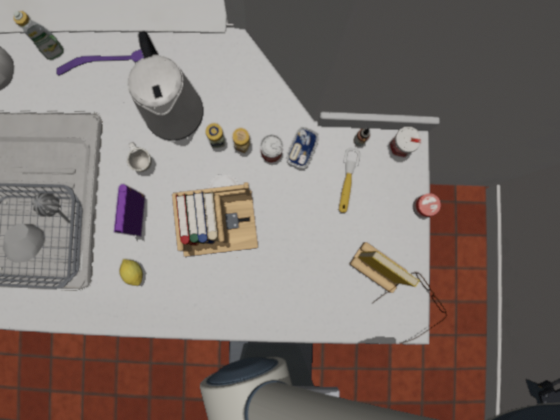

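The top picture shows the rack at about (175–257, 185–255), with its spines facing the robot. The yellow book stands in its stand at about (390, 268). In the side picture the arm hides the row. I'll enlarge both areas.

Run:
```python
from h import *
d=np.load("top0.npz");f=d["f"];W=d["W"]
a=cv2.resize(f[175:270,160:270],None,fx=5,fy=5,interpolation=cv2.INTER_CUBIC)[:475,:550]
b=cv2.resize(f[230:320,335:385+75],None,fx=5,fy=5,interpolation=cv2.INTER_CUBIC)
s=np.load("side0.npz")["f"]
e=cv2.resize(s[265:365,255:325],None,fx=4,fy=4,interpolation=cv2.INTER_CUBIC)
can=np.zeros((600,800,3),np.uint8)
a=cv2.resize(f[178:262,165:265],(500,420),interpolation=cv2.INTER_CUBIC)
b=cv2.resize(f[232:302,340:430],(360,280),interpolation=cv2.INTER_CUBIC)
can[:420,:500]=a
e=cv2.resize(s[270:360,260:320],(200,300),interpolation=cv2.INTER_CUBIC); can[:300,500:700]=e
can[310:590,440:800]=0; can[310:590,440:800]=b
cv2.imwrite("pics/crop0.png",can)
# heights
for v in range(185,262,6): print(v,[ (int(W[v,u,0]),int(W[v,u,1]),int(W[v,u,2])) if W[v,u,2]==W[v,u,2] else None for u in (180,184,195,205,212,220,230,245)])
```

```text
185 [(654, 260, 3), (655, 251, -3), (655, 222, 2), (656, 196, 1), (656, 178, 1), (658, 158, -2), (658, 131, 0), (636, 86, 142)]
191 [(639, 260, 0), (619, 224, 137), (620, 199, 136), (621, 176, 138), (618, 158, 158), (623, 143, 130), (634, 126, 54), (635, 89, 58)]
197 [(601, 226, 168), (602, 217, 168), (602, 193, 172), (604, 173, 159), (605, 157, 160), (611, 144, 113), (626, 130, 8), (626, 91, 12)]
203 [(588, 226, 167), (588, 216, 170), (588, 191, 177), (591, 172, 157), (592, 157, 155), (596, 142, 127), (610, 129, 13), (611, 91, 8)]
209 [(575, 225, 165), (575, 216, 169), (575, 191, 176), (578, 171, 158), (578, 156, 160), (581, 141, 132), (594, 128, 12), (596, 90, 12)]
215 [(562, 224, 167), (562, 215, 169), (563, 192, 164), (564, 170, 167), (565, 156, 156), (568, 140, 133), (578, 127, 22), (580, 90, 12)]
221 [(549, 224, 167), (549, 215, 169), (550, 192, 162), (550, 168, 177), (552, 155, 157), (554, 140, 131), (563, 126, 25), (565, 89, 11)]
227 [(536, 223, 167), (536, 214, 167), (537, 191, 160), (537, 167, 179), (539, 155, 156), (541, 139, 132), (548, 126, 20), (550, 88, 14)]
233 [(522, 222, 172), (523, 214, 167), (524, 190, 164), (524, 167, 171), (525, 153, 161), (527, 139, 132), (534, 126, 13), (535, 88, 17)]
239 [(509, 221, 171), (510, 213, 168), (511, 190, 163), (511, 166, 177), (512, 153, 159), (514, 138, 133), (519, 125, 12), (520, 87, 12)]
245 [(497, 226, 140), (498, 221, 118), (500, 208, 43), (502, 188, 12), (502, 170, 10), (503, 150, 10), (504, 125, 10), (505, 87, 11)]
251 [(484, 253, 0), (484, 227, 85), (486, 212, 11), (486, 187, 11), (487, 169, 13), (488, 149, 12), (489, 125, 0), (490, 87, 0)]
257 [(469, 251, 1), (470, 243, -6), (471, 213, 1), (471, 188, 0), (472, 170, 4), (473, 150, -1), (473, 124, 2), (475, 87, -2)]
```

View pics/crop0.png

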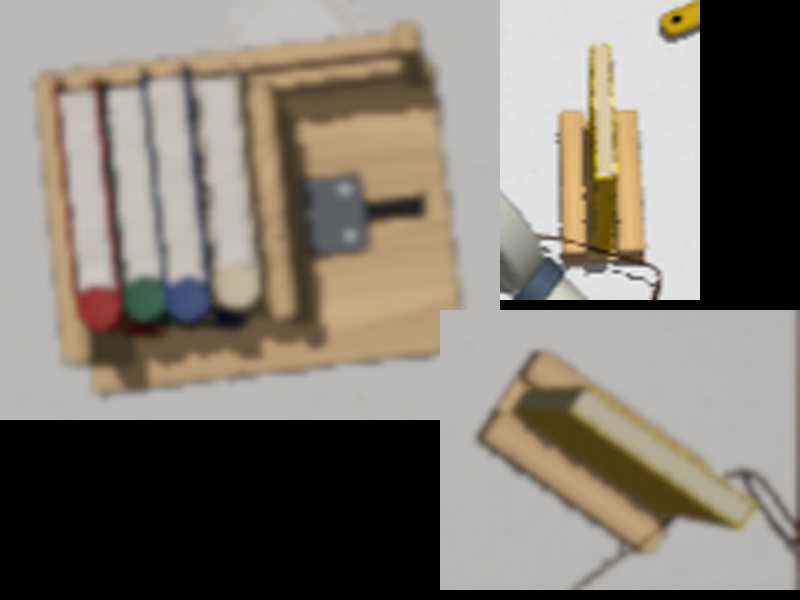

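Row order from left to right is red, green, blue, cream, so the slot I need is between red and green. The yellow book's spine faces the lower right in the top view; its grey fore-edge is at the upper left. Next I'll fit poses by intersecting pixel rays with the known heights.

```bash
cat >> h.py <<'E'
def ray(c,uv,z):
    """pixels (n,2) -> world points at height z"""
    p=cv2.undistortPoints(np.asarray(uv,float).reshape(-1,1,2),c["mtx"],np.array(c["D"])).reshape(-1,2)
    T=np.array(c["pose"]); d=np.c_[p,np.ones(len(p))]@T[:3,:3].T
    return T[:3,3]+d*((z-T[2,3])/d[:,2])[:,None]
E
python3 - <<'E'
from h import *
c=read_camera("top"); f=c["frame"]; W=cloud(c)
hsv=cv2.cvtColor(f,cv2.COLOR_BGR2HSV).astype(int)
# yellow book: pale top
m=np.zeros(f.shape[:2],bool); m[235:300,345:425]=1
hi=m&(W[...,2]>150)
print("yellow high pts",hi.sum()); 
for name,mm in (("pale",hi&(hsv[...,2]>150)&(hsv[...,1]<110)),("bright",hi&(hsv[...,2]>140))):
    vu=np.argwhere(mm); P=ray(c,vu[:,::-1],174)[:,:2].astype(np.float32)
    print(name,len(P),cv2.minAreaRect(P),P.mean(0))
    q=P-P.mean(0);_,s,v=np.linalg.svd(q,full_matrices=False);print(v[0],np.degrees(np.arctan2(v[0][1],v[0][0])))
# row profile
for v in (205,220,235): print(v,[(u,*f[v,u].tolist()) for u in range(174,226)])
# spines
for n,h0,h1,zt in(("red",172,8,170),("green",55,85,164),("blue",105,125,176)):
    h=hsv[...,0]; hm=((h>=h0)|(h<=h1)) if h0>h1 else (h>=h0)&(h<=h1)
    mm=np.zeros(m.shape,bool); mm[228:246,178:214]=1
    mm&=hm&(hsv[...,1]>110)&(hsv[...,2]>70)
    vu=np.argwhere(mm); P=ray(c,vu[:,::-1],zt)[:,:2]
    print(n,len(P),P.mean(0),P.min(0),P.max(0))
E
```

```text
yellow high pts 496
pale 385 ((459.94207763671875, -248.79405212402344), (113.15571594238281, 17.455461502075195), 56.32745361328125) [ 459.35724 -249.13191]
[-0.54507023 -0.8383904 ] -123.02946
bright 401 ((459.8139343261719, -248.3076629638672), (113.83168029785156, 18.643474578857422), 56.0030632019043) [ 459.41696 -248.49213]
[-0.5436273  -0.83932674] -122.930916
205 [(174, 123, 160, 186), (175, 115, 152, 181), (176, 85, 113, 155), (177, 112, 121, 147), (178, 171, 179, 186), (179, 184, 192, 197), (180, 185, 192, 197), (181, 185, 192, 197), (182, 184, 192, 197), (183, 176, 183, 192), (184, 142, 149, 169), (185, 81, 87, 126), (186, 76, 85, 95), (187, 134, 143, 145), (188, 175, 183, 187), (189, 183, 191, 196), (190, 184, 192, 196), (191, 184, 192, 196), (192, 181, 189, 193), (193, 164, 171, 175), (194, 123, 124, 124), (195, 137, 138, 140), (196, 175, 182, 187), (197, 184, 192, 197), (198, 185, 192, 197), (199, 185, 192, 197), (200, 184, 192, 197), (201, 180, 187, 192), (202, 160, 163, 167), (203, 116, 109, 111), (204, 109, 119, 127), (205, 147, 161, 170), (206, 171, 181, 186), (207,
[... 2794 characters left out ...]
ne 13, in ray
    p=cv2.undistortPoints(np.asarray(uv,float).reshape(-1,1,2),c["mtx"],np.array(c["D"])).reshape(-1,2)
      ~~~~~~~~~~~~~~~~~~~^^^^^^^^^^^^^^^^^^^^^^^^^^^^^^^^^^^^^^^^^^^^^^^^^^^^^^^^^^^^^^^^
cv2.error: OpenCV(4.12.0) /io/opencv/modules/calib3d/src/undistort.dispatch.cpp:347: error: (-215:Assertion failed) CV_IS_MAT(_src) && CV_IS_MAT(_dst) && (_src->rows == 1 || _src->cols == 1) && (_dst->rows == 1 || _dst->cols == 1) && _src->cols + _src->rows - 1 == _dst->rows + _dst->cols - 1 && (CV_MAT_TYPE(_src->type) == CV_32FC2 || CV_MAT_TYPE(_src->type) == CV_64FC2) && (CV_MAT_TYPE(_dst->type) == CV_32FC2 || CV_MAT_TYPE(_dst->type) == CV_64FC2) in function 'cvUndistortPointsInternal'
```

Run:
```python
from h import *
c=read_camera("top"); f=c["frame"].astype(float)
hsv=cv2.cvtColor(c["frame"],cv2.COLOR_BGR2HSV).astype(int)
def sub(v,lo,hi): # dark-line centroid
    g=f[v,lo:hi+1].sum(1); w=np.clip(np.median(f[v,lo-4:hi+5].sum(1))-g,0,None); return (w*np.arange(lo,hi+1)).sum()/w.sum()
for n,u0,z in(("cheek|red",176,170),("red|green",185.7,167),("green|blue",194.3,167),("blue|cream",203.4,168)):
    L=[]
    for v in range(198,230):
        c0=u0+(v-205)*0.1
        lo=int(round(c0-2)); L.append((sub(v,lo,lo+5),v))
    P=ray(c,L,z); k=np.polyfit(P[:,0],P[:,1],1,w=None); r=P[:,1]-np.polyval(k,P[:,0])
    print(n,"slope deg",np.degrees(np.arctan(k[0])),"y@x=500",np.polyval(k,500),"y@565",np.polyval(k,565),"rms",r.std())
for n,cond,z in(("green",lambda b:(b[...,1]>b[...,2]*1.15)&(b[...,1]>b[...,0]*1.05),164),("blue",lambda b:(b[...,0]>b[...,2]*1.35),176),("red",lambda b:(b[...,2]>b[...,1]*1.35),170)):
    mm=np.zeros(f.shape[:2],bool); mm[228:246,178:212]=1; mm&=cond(f)&(f.sum(2)>180)
    vu=np.argwhere(mm); P=ray(c,vu[:,::-1],z)[:,:2]; 
    if len(P): print(n,len(P),P.mean(0),P.min(0),P.max(0))
# rack back rail/ base front edges via depth
W=cloud(c)
for u in (186,195,205): print(u,[(v,f[v,u].astype(int).tolist()) for v in range(236,258)])
for v in range(186,200): print(v,f[v,190].astype(int),f[v,208].astype(int),np.round(ray(c,[[190,v],[208,v]],136)[:,:2],1).tolist())
```

```text
cheek|red slope deg 8.625664211293902 y@x=500 221.80170341501625 y@565 231.66181224834855 rms 0.40161664251088913
red|green slope deg 8.524834830964204 y@x=500 201.0623081945429 y@565 210.8054286602591 rms 0.13736183576709202
green|blue slope deg 8.714408219668677 y@x=500 181.094421062269 y@565 191.05754774872537 rms 0.2868635254819132
blue|cream slope deg 8.474702554854137 y@x=500 161.1464644308415 y@565 170.83144140102365 rms 0.3279729279992699
green 49 [514.90202923 193.8647426 ] [506.69176359 185.8366895 ] [522.15923118 201.54729122]
blue 64 [514.54266034 174.02855232] [506.82979581 164.58171341] [522.10111677 184.3833047 ]
red 73 [511.58303712 214.14050487] [499.3206888  204.39762175] [533.73668426 225.24345134]
186 [(236, [70, 72, 146]), (237, [59, 59, 151]), (238, [59, 59, 153]), (239, [58, 59, 153]), (240, [59, 59, 152]), (241, [56, 57, 150]), (242, [47, 48, 136]), (243, [33, 37, 104]), (244, [30, 43, 74]), (245, [38, 53, 68]), (246, [40, 55, 67]), (247, [39, 55, 67]), (248, [39, 55, 67]), (249, [41, 57, 69]), (250, [51, 70, 86]), (251, [79, 109, 131]), (252, [110, 147, 172])
[... 1329 characters left out ...]
82] [132 164 187] [[625.0, 211.2], [626.2, 170.3]]
190 [152 165 175] [125 164 190] [[622.7, 211.1], [623.9, 170.2]]
191 [131 162 184] [113 150 176] [[620.4, 211.0], [621.6, 170.1]]
192 [126 164 190] [ 86 114 135] [[618.1, 210.9], [619.4, 170.0]]
193 [117 155 182] [116 128 136] [[615.8, 210.8], [617.1, 169.9]]
194 [ 98 128 149] [172 180 184] [[613.6, 210.7], [614.8, 169.8]]
195 [125 138 148] [185 193 198] [[611.3, 210.5], [612.5, 169.7]]
196 [172 180 186] [187 195 200] [[609.0, 210.4], [610.2, 169.6]]
197 [186 193 198] [187 195 200] [[606.7, 210.3], [607.9, 169.5]]
198 [187 194 199] [187 195 199] [[604.4, 210.2], [605.7, 169.4]]
199 [185 193 198] [186 194 198] [[602.1, 210.1], [603.4, 169.3]]
```

Emit:
move_arm(
  deltas=[
    [-0.015, 0.036, -0.024, -4, 0, 0, 0],
    [-0.015, 0.072, -0.048, -8, 0, 0, 0],
    [-0.015, 0.109, -0.072, -12, 0, 0, 0],
    [-0.015, 0.145, -0.096, -16, 0, 0, 0],
    [-0.015, 0.181, -0.12, -20, 0, 0, 0],
    [-0.015, 0.217, -0.144, -24, 0, 0, 0],
    [-0.015, 0.253, -0.168, -28, 0, 0, 0],
    [-0.015, 0.29, -0.193, -32, 0, 0, 0],
    [-0.015, 0.326, -0.217, -34.8, 0, 0, 0],
    [-0.015, 0.326, -0.217, -34.8, 0, 0, 0],
  ],
  grip_force=50,
)

```text
clock: 1.03
position: [456.3, -253.4, 200.7]
eef_rot: [[0.0, 0.545, 0.839], [0.001, 0.839, -0.545], [-1.0, 0.001, -0.0]]
force: [-1.2, 0.2, -0.7]
finger_gap: 91.4
```

Emit:
move_arm(
  deltas=[
    [0.02, -0.006, 0, 0, 0, 0, 0],
    [0.045, -0.006, 0, 0, 0, 0, 0],
    [0.07, -0.006, 0, 0, 0, 0, 0],
    [0.09, -0.006, 0, 0, 0, 0, 0],
    [0.0935, -0.006, 0, 0, 0, 0, 0],
    [0.0935, -0.006, 0, 0, 0, 0, 0.5],
    [0.0935, -0.006, 0, 0, 0, 0, 0.8],
    [0.0935, -0.006, 0, 0, 0, 0, 1],
    [0.0935, -0.006, 0, 0, 0, 0, 1],
    [0.0935, -0.006, 0, 0, 0, 0, 1],
  ],
  grip_force=50,
)

```text
clock: 1.87
position: [451.7, -262.6, 108.1]
eef_rot: [[0.001, 0.549, 0.836], [-0.001, 0.836, -0.549], [-1.0, -0.0, 0.002]]
force: [-0.4, -1.0, -0.5]
finger_gap: 61.0
```

Run:
```python
from h import *
print({k:np.round(v,2) for k,v in get_obs().items() if k in("position","force","ft_torque","finger_gap","eef_rot")})
```

```text
{'position': array([ 451.71, -262.56,  108.06]), 'eef_rot': array([[ 0.  ,  0.55,  0.84],
       [-0.  ,  0.84, -0.55],
       [-1.  , -0.  ,  0.  ]]), 'force': array([-0.42, -0.98, -0.51]), 'ft_torque': array([-0.02, -0.05, -0.04]), 'finger_gap': np.float64(61.03)}
```

Emit:
move_arm(
  deltas=[
    [0.001, 0.004, 0, 0, 0, 0, 1],
    [0.001, 0.004, 0, 0, 0, 0, 1],
    [0.001, 0.004, 0, 0, 0, 0, 1],
    [0.001, 0.004, 0, 0, 0, 0, 1],
    [0.001, 0.004, 0, 0, 0, 0, 1],
    [0.001, 0.004, 0, 0, 0, 0, 1],
    [0.001, 0.004, 0, 0, 0, 0, 1],
    [0.001, 0.004, 0, 0, 0, 0, 1],
    [0.001, 0.004, 0, 0, 0, 0, 1],
    [0.001, 0.004, 0, 0, 0, 0, 1],
  ],
)

```text
clock: 2.7
position: [453.4, -258.8, 106.1]
eef_rot: [[-0.0, 0.549, 0.836], [0.0, 0.836, -0.549], [-1.0, 0.0, -0.0]]
force: [-0.3, -0.2, -1.2]
finger_gap: 17.0
```

Emit:
move_arm(
  deltas=[
    [-0.015, 0, 0, 0, 0, 0, 1],
    [-0.035, 0, 0, 0, 0, 0, 1],
    [-0.06, 0.01, -0.007, 0, 0, 0, 1],
    [-0.06, 0.034, -0.026, 1, 0, 0, 1],
    [-0.06, 0.067, -0.051, 3, 0, 0, 1],
    [-0.06, 0.101, -0.076, 5, 0, 0, 1],
    [-0.06, 0.134, -0.102, 7, 0, 0, 1],
    [-0.06, 0.168, -0.127, 8, 0, 0, 1],
    [-0.06, 0.195, -0.148, 9, 0, 0, 1],
    [-0.06, 0.202, -0.153, 10, 0, 0, 1],
  ],
  grip_force=60,
)

```text
clock: 3.53
position: [435.1, -1.8, 166.1]
eef_rot: [[-0.001, 0.685, 0.729], [0.001, 0.729, -0.685], [-1.0, 0.0, -0.001]]
force: [0.1, -1.3, -2.0]
finger_gap: 17.2
```

```bash
cat > plan.py <<'E'
# usage: plan.py s yr theta z  -> needed tool-frame delta from present pose; corner C in row frame (s along rack x from red apex, yr left of red|green plane)
import sys; from h import *
L=float(__import__("os").environ.get("L",70))
phi=np.radians(8.55); I=np.array([500,201.4]); ex=np.array([np.cos(phi),np.sin(phi)]); ey=np.array([-ex[1],ex[0]])
o=get_obs(); R=np.array(o["eef_rot"]); p=np.array(o["position"])
psi=np.arctan2(R[1,1],R[0,1]); 
def corner(p,psi):
    u=np.array([np.cos(psi),np.sin(psi)]); r=np.array([u[1],-u[0]]); d=p[:2]+L*u+8.5*r-I; return d@ex,d@ey
print("now C s,yr",np.round(corner(p,psi),2),"theta",round(np.degrees(psi-phi),2),"pos",np.round(p,1),"F rack",np.round([o["force"][:2]@ex,o["force"][:2]@ey,o["force"][2]],1),"T",np.round(o["ft_torque"],2),"gap",round(float(o["finger_gap"]),1),"t",round(float(o["clock"]),1),"tilt",np.round(np.degrees([R[0,0],R[1,0]]),2))
if len(sys.argv)>3:
    s,y,th,z=map(float,sys.argv[1:5]); ps=phi+np.radians(th); u=np.array([np.cos(ps),np.sin(ps)]); r=np.array([u[1],-u[0]])
    t=np.r_[I+s*ex+y*ey-L*u-8.5*r,z]; print("delta tool mm",np.round(R.T@(t-p),1),"rotx deg",round(np.degrees(psi-ps),2),"target",np.round(t,1))
E
python3 plan.py -15 -0.5 30 166
```

```text
now C s,yr [ -34.11 -154.72] theta 38.21 pos [435.1  -1.8 166.1] F rack [-0.1 -1.3 -2. ] T [-0.08 -0.02  0.03] gap 17.2 t 3.5 tilt [-0.05  0.07]
delta tool mm [   0.3  112.3 -119.3] rotx deg 8.21 target [425.2 161.7 166. ]
```

Emit:
move_arm(
  deltas=[
    [0, 0.019, -0.02, 1.5, 0, 0, 1],
    [0, 0.042, -0.045, 3, 0, 0, 1],
    [0, 0.065, -0.07, 5, 0, 0, 1],
    [0, 0.09, -0.095, 6.5, 0, 0, 1],
    [0, 0.107, -0.113, 8, 0, 0, 1],
    [0, 0.1123, -0.1193, 8.2, 0, 0, 1],
    [0, 0.1123, -0.1193, 8.2, 0, 0, 1],
    [0.02, 0.1123, -0.1193, 8.2, 0, 0, 1],
    [0.04, 0.1123, -0.1193, 8.2, 0, 0, 1],
    [0.04, 0.1123, -0.1193, 8.2, 0, 0, 1],
  ],
)

```text
clock: 4.37
position: [425.1, 156.1, 123.7]
eef_rot: [[-0.004, 0.783, 0.622], [-0.001, 0.622, -0.783], [-1.0, -0.004, -0.002]]
force: [-1.1, -0.2, -1.8]
finger_gap: 17.0
```

```bash
python3 plan.py -15 -0.5 30 110
python3 - <<'E'
from h import *
can=np.zeros((600,800,3),np.uint8)
c=read_camera("top"); f=c["frame"]; can[:600,:480]=cv2.resize(f[180:280,150:230],(480,600),interpolation=cv2.INTER_CUBIC)
cv2.imwrite("pics/top1.png",f)
c=read_camera("side"); f=c["frame"]; cv2.imwrite("pics/side1.png",f); can[:420,480:800]=cv2.resize(f[150:270,190:281],(320,420),interpolation=cv2.INTER_CUBIC)
cv2.imwrite("pics/crop1.png",can)
E
```

```text
now C s,yr [-15.86  -6.08] theta 29.92 pos [425.1 156.1 123.7] F rack [-1.1 -0.  -1.8] T [-0.05  0.14 -0.  ] gap 17.0 t 4.4 tilt [-0.24 -0.07]
delta tool mm [13.7  3.6 -4.3] rotx deg -0.08 target [425.2 161.7 110. ]
```

View pics/crop1.png

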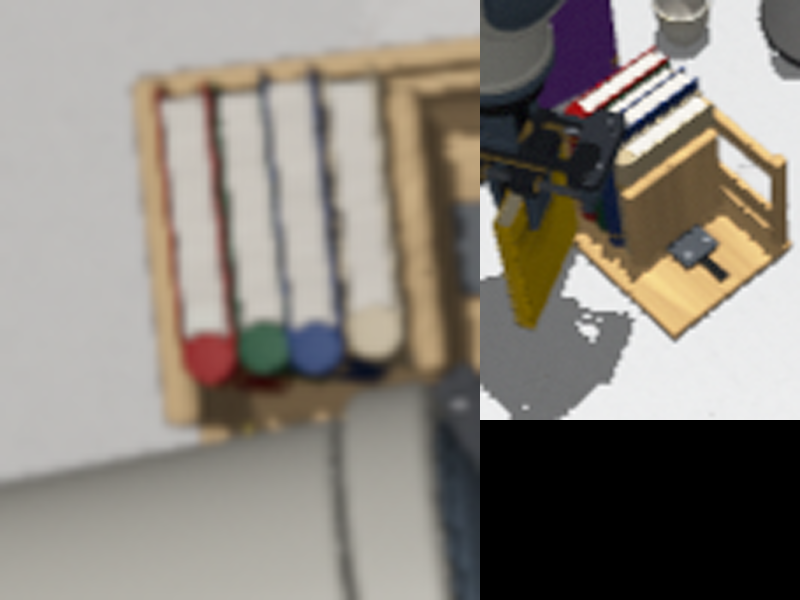

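Top view: the row is intact, but the arm hides the yellow book there. Side view: the book hangs upright with its spine toward the robot. From here I'll rely on force sensing: line up first, then feel for the board.

Emit:
move_arm(
  deltas=[
    [0.005, 0.0036, -0.0043, 0, 0, 0, 1],
    [0.01, 0.0036, -0.0043, 0, 0, 0, 1],
    [0.013, 0.0036, -0.0043, 0, 0, 0, 1],
    [0.0145, 0.0036, -0.0043, 0, 0, 0, 1],
    [0.0145, 0.0036, -0.0043, 0, 0, 0, 1],
    [0.0145, 0.0036, -0.0043, 0, 0, 0, 1],
  ],
)

```text
clock: 4.97
position: [427.0, 163.2, 111.7]
eef_rot: [[-0.0, 0.783, 0.622], [-0.0, 0.622, -0.783], [-1.0, -0.0, 0.0]]
force: [-0.1, -1.0, -1.4]
finger_gap: 17.1
```

```bash
python3 plan.py -15 -0.5 30 107
```

```text
now C s,yr [-12.97   0.59] theta 29.93 pos [427.  163.2 111.7] F rack [-0.3 -0.9 -1.4] T [-0.02  0.02  0.02] gap 17.1 t 5.0 tilt [-0. -0.]
delta tool mm [ 4.7 -2.3  0. ] rotx deg -0.07 target [425.2 161.7 107. ]
```

Emit:
move_arm(
  deltas=[
    [0.002, -0.002, 0, 0, 0, 0, 1],
    [0.0035, -0.002, 0, 0, 0, 0, 1],
    [0.0045, -0.002, 0, 0, 0, 0, 1],
    [0.005, -0.002, 0, 0, 0, 0, 1],
    [0.005, -0.002, 0, 0, 0, 0, 1],
    [0.005, -0.002, 0, 0, 0, 0, 1],
  ],
)

```text
clock: 5.47
position: [425.5, 161.9, 106.6]
eef_rot: [[-0.0, 0.783, 0.622], [0.0, 0.622, -0.783], [-1.0, -0.0, -0.0]]
force: [0.4, 1.0, -2.1]
finger_gap: 17.1
```

Emit:
move_arm(
  deltas=[
    [0.0003, 0, 0, 0, 0, 0, 1],
    [0.0006, 0, 0, 0, 0, 0, 1],
    [0.0009, 0, 0, 0, 0, 0, 1],
    [0.0009, 0, 0, 0, 0, 0, 1],
  ],
)

```text
clock: 5.8
position: [425.6, 162.0, 105.9]
eef_rot: [[0.0, 0.783, 0.622], [0.0, 0.622, -0.783], [-1.0, 0.0, 0.0]]
force: [-1.5, -0.1, 5.3]
finger_gap: 17.3
```

Emit:
move_arm(
  deltas=[
    [-0.001, 0, 0, 0, 0, 0, 1],
    [-0.001, 0.0017, 0.001, 0, 0, 0, 1],
    [-0.001, 0.0035, 0.002, 0, 0, 0, 1],
    [-0.001, 0.0052, 0.003, 0, 0, 0, 1],
    [-0.001, 0.0069, 0.004, 0, 0, 0, 1],
    [-0.001, 0.0087, 0.005, 0, 0, 0, 1],
    [-0.001, 0.0095, 0.0055, 0, 0, 0, 1],
    [-0.001, 0.0104, 0.006, 0, 0, 0, 1],
    [-0.001, 0.0104, 0.006, 0, 0, 0, 1],
  ],
)

```text
clock: 6.55
position: [437.5, 163.7, 106.7]
eef_rot: [[-0.0, 0.783, 0.622], [0.0, 0.622, -0.783], [-1.0, -0.0, -0.0]]
force: [-0.2, 0.5, -1.6]
finger_gap: 17.3
```

```bash
python3 plan.py 0 -0.8 30 106.9
```

```text
now C s,yr [-2.54 -0.4 ] theta 29.92 pos [437.5 163.7 106.7] F rack [-0.1  0.5 -1.6] T [-0.02  0.01 -0.01] gap 17.3 t 6.5 tilt [-0.  0.]
delta tool mm [-0.2  2.   1.7] rotx deg -0.08 target [440.1 163.6 106.9]
```

Emit:
move_arm(
  deltas=[
    [0, 0.0004, 0.0003, 0, 0, 0, 1],
    [0, 0.0008, 0.0006, 0, 0, 0, 1],
    [0, 0.0012, 0.0009, 0, 0, 0, 1],
    [0, 0.0016, 0.0012, 0, 0, 0, 1],
    [0, 0.002, 0.0015, 0, 0, 0, 1],
    [0, 0.0024, 0.0018, 0, 0, 0, 1],
    [0, 0.0028, 0.0021, 0, 0, 0, 1],
    [0, 0.0032, 0.0024, 0, 0, 0, 1],
    [0, 0.0032, 0.0024, 0, 0, 0, 1],
  ],
)

```text
clock: 7.3
position: [441.4, 163.8, 106.7]
eef_rot: [[0.0, 0.783, 0.622], [0.0, 0.622, -0.783], [-1.0, 0.0, 0.0]]
force: [0.5, 0.3, -1.2]
finger_gap: 17.0
```

```bash
python3 plan.py 3 -1 30 106.9
```

```text
now C s,yr [ 1.38 -0.9 ] theta 29.93 pos [441.4 163.8 106.7] F rack [ 0.5  0.3 -1.2] T [-0.04  0.04  0.02] gap 17.0 t 7.3 tilt [0. 0.]
delta tool mm [-0.2  1.3  1. ] rotx deg -0.07 target [443.1 163.9 106.9]
```

Emit:
move_arm(
  deltas=[
    [0, 0.0003, 0.0002, 0, 0, 0, 1],
    [0, 0.0006, 0.0004, 0, 0, 0, 1],
    [0, 0.0009, 0.0006, 0, 0, 0, 1],
    [0, 0.0012, 0.0008, 0, 0, 0, 1],
    [0, 0.0015, 0.001, 0, 0, 0, 1],
    [0, 0.0018, 0.0012, 0, 0, 0, 1],
    [0, 0.0021, 0.0014, 0, 0, 0, 1],
    [0, 0.0021, 0.0014, 0, 0, 0, 1],
  ],
)

```text
clock: 7.97
position: [443.9, 164.0, 106.7]
eef_rot: [[-0.0, 0.783, 0.622], [0.0, 0.622, -0.783], [-1.0, -0.0, -0.0]]
force: [-0.4, 0.3, -1.9]
finger_gap: 17.2
```

```bash
python3 plan.py 5 -1 30 106.9
```

```text
now C s,yr [ 3.84 -1.06] theta 29.92 pos [443.9 164.  106.7] F rack [-0.3  0.4 -1.9] T [-0.04 -0.03 -0.03] gap 17.2 t 8.0 tilt [-0.  0.]
delta tool mm [-0.2  1.   0.6] rotx deg -0.08 target [445.1 164.2 106.9]
```

Emit:
move_arm(
  deltas=[
    [0, 0.0002, 0.0001, 0, 0, 0, 1],
    [0, 0.0004, 0.0003, 0, 0, 0, 1],
    [0, 0.0007, 0.0004, 0, 0, 0, 1],
    [0, 0.0009, 0.0005, 0, 0, 0, 1],
    [0, 0.0011, 0.0006, 0, 0, 0, 1],
    [0, 0.0013, 0.0007, 0, 0, 0, 1],
    [0, 0.0015, 0.0009, 0, 0, 0, 1],
    [0, 0.0017, 0.001, 0, 0, 0, 1],
    [0, 0.0017, 0.001, 0, 0, 0, 1],
  ],
)

```text
clock: 8.72
position: [445.8, 164.3, 106.7]
eef_rot: [[-0.0, 0.783, 0.622], [-0.0, 0.622, -0.783], [-1.0, -0.0, -0.0]]
force: [-0.2, -0.7, -2.2]
finger_gap: 16.7
```

```bash
python3 plan.py 7 -1 30 106.9
```

```text
now C s,yr [ 5.79 -1.07] theta 29.93 pos [445.8 164.3 106.7] F rack [-0.3 -0.7 -2.2] T [-0.05  0.04  0.01] gap 16.7 t 8.7 tilt [-0. -0.]
delta tool mm [-0.2  1.1  0.6] rotx deg -0.07 target [447.  164.5 106.9]
```

Emit:
move_arm(
  deltas=[
    [0, 0.0002, 0.0001, 0, 0, 0, 1],
    [0, 0.0004, 0.0003, 0, 0, 0, 1],
    [0, 0.0007, 0.0004, 0, 0, 0, 1],
    [0, 0.0009, 0.0005, 0, 0, 0, 1],
    [0, 0.0011, 0.0006, 0, 0, 0, 1],
    [0, 0.0013, 0.0007, 0, 0, 0, 1],
    [0, 0.0015, 0.0009, 0, 0, 0, 1],
    [0, 0.0017, 0.001, 0, 0, 0, 1],
    [0, 0.0017, 0.001, 0, 0, 0, 1],
  ],
)

```text
clock: 9.47
position: [447.3, 164.4, 106.6]
eef_rot: [[-0.001, 0.783, 0.622], [-0.0, 0.622, -0.783], [-1.0, -0.001, -0.0]]
force: [-4.6, -3.4, -0.3]
finger_gap: 17.3
```

```bash
python3 plan.py 9 -1 30 106.9
```

```text
now C s,yr [ 7.26 -1.22] theta 29.93 pos [447.3 164.4 106.6] F rack [-5.1 -2.7 -0.3] T [-0.52  0.69 -0.02] gap 17.3 t 9.5 tilt [-0.05 -0.02]
delta tool mm [-0.3  1.6  0.8] rotx deg -0.07 target [449.  164.8 106.9]
```

Contact with red: the reaction lies along the fore-edge normal, as expected. I'll back off slightly and slide along the fore-edge (+tool z), so the leading corner pushes green aside.

Emit:
move_arm(
  deltas=[
    [-0.0002, -0.0007, 0, 0, 0, 0, 1],
    [-0.0002, -0.0007, 0.0003, 0, 0, 0, 1],
    [-0.0002, -0.0007, 0.0006, 0, 0, 0, 1],
    [-0.0002, -0.0007, 0.0009, 0, 0, 0, 1],
    [-0.0002, -0.0007, 0.0012, 0, 0, 0, 1],
    [-0.0002, -0.0007, 0.0015, 0, 0, 0, 1],
  ],
)

```text
clock: 9.97
position: [448.0, 163.2, 106.9]
eef_rot: [[-0.0, 0.783, 0.622], [0.0, 0.622, -0.783], [-1.0, 0.0, -0.0]]
force: [-2.1, 2.5, -2.6]
finger_gap: 17.0
```

```bash
python3 plan.py 9 -3 30 106.9
```

```text
now C s,yr [ 7.83 -2.48] theta 29.93 pos [448.  163.2 106.9] F rack [-1.7  2.8 -2.6] T [0.53 0.45 0.23] gap 17.0 t 10.0 tilt [-0.01  0.03]
delta tool mm [0.  0.7 1.1] rotx deg -0.07 target [449.3 162.8 106.9]
```

Emit:
move_arm(
  deltas=[
    [0, 0, 0.0003, 0, 0, 0, 1],
    [0, 0, 0.0006, 0, 0, 0, 1],
    [0, 0, 0.0009, 0, 0, 0, 1],
    [0, 0, 0.0012, 0, 0, 0, 1],
    [0, 0, 0.0015, 0, 0, 0, 1],
    [0, 0, 0.0018, 0, 0, 0, 1],
  ],
)

```text
clock: 10.47
position: [448.1, 161.8, 106.7]
eef_rot: [[-0.002, 0.783, 0.622], [0.0, 0.622, -0.783], [-1.0, -0.001, -0.001]]
force: [-7.6, 6.3, 1.9]
finger_gap: 16.9
```

```bash
python3 plan.py 9 -3 30 106.9
```

```text
now C s,yr [ 7.72 -3.85] theta 29.94 pos [448.1 161.8 106.7] F rack [-6.6  7.4  1.9] T [1.19 1.41 0.65] gap 16.9 t 10.5 tilt [-0.11  0.02]
delta tool mm [-0.2  1.5 -0. ] rotx deg -0.06 target [449.3 162.8 106.9]
```

Emit:
move_arm(
  deltas=[
    [-0.0001, -0.0003, 0.0002, 0, 0, 0, 1],
    [-0.0001, -0.0005, 0.0004, 0, 0, 0, 1],
    [-0.0001, -0.0006, 0.0006, 0, 0, 0, 1],
    [-0.0001, -0.0007, 0.0008, 0, 0, 0, 1],
    [-0.0001, -0.0008, 0.001, 0, 0, 0, 1],
    [-0.0001, -0.0009, 0.0012, 0, 0, 0, 1],
  ],
)

```text
clock: 10.97
position: [448.1, 160.3, 106.8]
eef_rot: [[-0.002, 0.783, 0.622], [0.0, 0.622, -0.783], [-1.0, -0.001, -0.002]]
force: [-6.6, 5.7, -1.6]
finger_gap: 16.6
```

```bash
python3 plan.py 9 -3 30 106.9
```

```text
now C s,yr [ 7.51 -5.32] theta 29.94 pos [448.1 160.3 106.8] F rack [-5.7  6.6 -1.6] T [1.17 1.33 0.59] gap 16.6 t 11.0 tilt [-0.12  0.02]
delta tool mm [-0.1  2.4 -1.2] rotx deg -0.06 target [449.3 162.8 106.9]
```

```bash
cat > row.py <<'E'
from h import *
c=read_camera("top"); f=c["frame"].astype(float)
def prof(v):
    g=f[v,170:235].sum(1); return g
P0=[]
for v in (200,208,216,224):
    g=f[v].sum(1); w=ray(c,[[u,v] for u in range(170,240)],167)
    mins=[u for u in range(172,236) if g[u]<=g[u-1] and g[u]<g[u+1] and g[u]<max(g[u-3:u])-60 and g[u]<max(g[u+1:u+4])-60]
    out=[]
    for u in mins:
        a,b,d=g[u-1],g[u],g[u+1]; uu=u+0.5*(a-d)/(a-2*b+d); q=ray(c,[[uu,v]],167)[0]
        r=q[:2]-np.array([500,201.4]); ph=np.radians(8.55); out.append(round(-r[0]*np.sin(ph)+r[1]*np.cos(ph),1))
    print(v,"dark lines, y in row frame:",out)
cv2.imwrite("pics/row_%d.png"%int(get_obs()["clock"]*100),c["frame"])
E
python3 row.py
```

```text
200 dark lines, y in row frame: [np.float64(19.7), np.float64(-0.5), np.float64(-20.5), np.float64(-40.8), np.float64(-64.1), np.float64(-81.3)]
208 dark lines, y in row frame: [np.float64(19.8), np.float64(-0.9), np.float64(-20.8), np.float64(-40.8), np.float64(-64.4), np.float64(-82.0)]
216 dark lines, y in row frame: [np.float64(19.9), np.float64(-1.1), np.float64(-21.2), np.float64(-41.2), np.float64(-64.6), np.float64(-83.5)]
224 dark lines, y in row frame: [np.float64(19.8), np.float64(-1.3), np.float64(-21.5), np.float64(-41.2), np.float64(-65.0), np.float64(-83.6)]
```

Emit:
move_arm(
  deltas=[
    [0, -0.0001, 0.0003, 0, 0, 0, 1],
    [0, -0.0002, 0.0006, 0, 0, 0, 1],
    [0, -0.0003, 0.0009, 0, 0, 0, 1],
    [0, -0.0004, 0.0012, 0, 0, 0, 1],
    [0, -0.0005, 0.0015, 0, 0, 0, 1],
    [0, -0.0006, 0.0018, 0, 0, 0, 1],
    [0, -0.0007, 0.0021, 0, 0, 0, 1],
    [0, -0.0008, 0.0024, 0, 0, 0, 1],
  ],
)

```text
clock: 11.68
position: [448.3, 157.9, 106.7]
eef_rot: [[-0.003, 0.783, 0.623], [0.0, 0.623, -0.783], [-1.0, -0.002, -0.002]]
force: [-10.8, 6.7, 2.2]
finger_gap: 17.3
```

```bash
python3 plan.py; python3 row.py
```

```text
now C s,yr [ 7.34 -7.75] theta 29.95 pos [448.3 157.9 106.7] F rack [-9.7  8.2  2.2] T [1.32 1.91 0.72] gap 17.3 t 11.7 tilt [-0.18  0.01]
200 dark lines, y in row frame: [np.float64(19.7), np.float64(-0.7), np.float64(-21.9), np.float64(-41.7), np.float64(-66.1), np.float64(-83.4)]
208 dark lines, y in row frame: [np.float64(19.8), np.float64(-1.3), np.float64(-22.3), np.float64(-42.4), np.float64(-66.4), np.float64(-83.9)]
216 dark lines, y in row frame: [np.float64(19.9), np.float64(-1.6), np.float64(-22.9), np.float64(-42.8), np.float64(-66.7), np.float64(-85.9)]
224 dark lines, y in row frame: [np.float64(19.8), np.float64(-1.7), np.float64(-23.6), np.float64(-43.1), np.float64(-67.2), np.float64(-85.7)]
```

Emit:
move_arm(
  deltas=[
    [0, 0.0001, 0.0002, 0, 0, 0, 1],
    [0, 0.0002, 0.0004, 0, 0, 0, 1],
    [0, 0.0003, 0.0006, 0, 0, 0, 1],
    [0, 0.0005, 0.0008, 0, 0, 0, 1],
    [0, 0.0006, 0.0009, 0, 0, 0, 1],
  ],
)

```text
clock: 12.15
position: [448.8, 157.4, 106.5]
eef_rot: [[-0.004, 0.783, 0.623], [-0.0, 0.623, -0.783], [-1.0, -0.003, -0.003]]
force: [-10.7, 5.5, -1.0]
finger_gap: 17.1
```

```bash
python3 plan.py; python3 row.py|tail -1
```

```text
now C s,yr [ 7.69 -8.27] theta 29.95 pos [448.8 157.4 106.5] F rack [-9.7  7.  -1. ] T [1.11 2.25 0.75] gap 17.1 t 12.2 tilt [-0.25 -0.01]
224 dark lines, y in row frame: [np.float64(19.8), np.float64(-2.2), np.float64(-25.0), np.float64(-45.1), np.float64(-67.4), np.float64(-85.5)]
```

Emit:
move_arm(
  deltas=[
    [0, 0.0001, 0.0002, 0, 0, 0, 1],
    [0, 0.0002, 0.0004, 0, 0, 0, 1],
    [0, 0.0003, 0.0006, 0, 0, 0, 1],
    [0, 0.0005, 0.0008, 0, 0, 0, 1],
    [0, 0.0006, 0.0009, 0, 0, 0, 1],
  ],
)

```text
clock: 12.62
position: [450.3, 157.2, 106.5]
eef_rot: [[-0.003, 0.783, 0.622], [0.0, 0.622, -0.783], [-1.0, -0.003, -0.002]]
force: [-7.9, 6.4, -2.2]
finger_gap: 16.9
```

```bash
python3 plan.py; python3 row.py|sed -n '1p;4p'
```

```text
now C s,yr [ 9.23 -8.71] theta 29.95 pos [450.3 157.2 106.5] F rack [-6.9  7.5 -2.2] T [1.3  1.85 0.64] gap 16.9 t 12.6 tilt [-0.19  0.01]
200 dark lines, y in row frame: [np.float64(19.7), np.float64(-0.9), np.float64(-22.7), np.float64(-43.9), np.float64(-68.1), np.float64(-85.7)]
224 dark lines, y in row frame: [np.float64(19.8), np.float64(-2.7), np.float64(-25.7), np.float64(-46.3), np.float64(-69.4), np.float64(-87.9)]
```

Emit:
move_arm(
  deltas=[
    [0, 0.0001, 0.0002, 0, 0, 0, 1],
    [0, 0.0001, 0.0004, 0, 0, 0, 1],
    [0, 0.0002, 0.0007, 0, 0, 0, 1],
    [0, 0.0002, 0.0009, 0, 0, 0, 1],
    [0, 0.0003, 0.0011, 0, 0, 0, 1],
    [0, 0.0003, 0.0013, 0, 0, 0, 1],
    [0, 0.0004, 0.0015, 0, 0, 0, 1],
  ],
)

```text
clock: 13.25
position: [451.8, 156.4, 106.6]
eef_rot: [[-0.003, 0.783, 0.622], [0.0, 0.622, -0.783], [-1.0, -0.002, -0.002]]
force: [-8.2, 5.5, -1.8]
finger_gap: 16.6
```

```bash
python3 plan.py; python3 row.py|sed -n '1p;4p'
```

```text
now C s,yr [10.52 -9.79] theta 29.94 pos [451.8 156.4 106.6] F rack [-7.3  6.7 -1.8] T [1.37 1.82 0.71] gap 16.6 t 13.2 tilt [-0.17  0.02]
200 dark lines, y in row frame: [np.float64(19.7), np.float64(-1.1), np.float64(-23.6), np.float64(-44.7), np.float64(-69.4), np.float64(-87.6)]
224 dark lines, y in row frame: [np.float64(19.8), np.float64(-3.3), np.float64(-27.3), np.float64(-47.4), np.float64(-71.4), np.float64(-89.4)]
```

Emit:
move_arm(
  deltas=[
    [0, -0.0001, 0.0003, 0, 0, 0, 1],
    [0, -0.0002, 0.0005, 0, 0, 0, 1],
    [0, -0.0003, 0.0008, 0, 0, 0, 1],
    [0, -0.0004, 0.001, 0, 0, 0, 1],
    [0, -0.0006, 0.0013, 0, 0, 0, 1],
    [0, -0.0007, 0.0016, 0, 0, 0, 1],
    [0, -0.0008, 0.0018, 0, 0, 0, 1],
    [0, -0.0009, 0.0021, 0, 0, 0, 1],
    [0, -0.001, 0.0024, 0, 0, 0, 1],
  ],
)

```text
clock: 14.05
position: [452.5, 153.9, 106.6]
eef_rot: [[-0.003, 0.783, 0.623], [0.0, 0.623, -0.783], [-1.0, -0.002, -0.002]]
force: [-8.0, 6.6, -1.7]
finger_gap: 16.7
```

```bash
python3 plan.py; python3 row.py|sed -n '1p;4p'
```

```text
now C s,yr [ 10.85 -12.36] theta 29.95 pos [452.5 153.9 106.6] F rack [-6.9  7.7 -1.7] T [1.38 1.78 0.69] gap 16.7 t 14.1 tilt [-0.17  0.01]
200 dark lines, y in row frame: [np.float64(19.7), np.float64(-1.1), np.float64(-24.6), np.float64(-46.9), np.float64(-71.9), np.float64(-90.0)]
224 dark lines, y in row frame: [np.float64(19.8), np.float64(-4.2), np.float64(-29.5), np.float64(-49.8), np.float64(-73.6), np.float64(-92.4)]
```

```bash
python3 plan.py 11.3 -15 25 106.7
```

```text
now C s,yr [ 10.84 -12.44] theta 29.94 pos [452.5 153.8 106.6] F rack [-6.3  7.5 -1.6] T [1.36 1.77 0.6 ] gap 17.0 t 14.1 tilt [-0.18  0.01]
delta tool mm [-0.1  0.1 -3.6] rotx deg 4.94 target [450.4 156.6 106.7]
```

Emit:
move_arm(
  deltas=[
    [0, 0, -0.0004, 0.5, 0, 0, 1],
    [0, 0, -0.0007, 1, 0, 0, 1],
    [0, 0, -0.0011, 1.5, 0, 0, 1],
    [0, 0, -0.0014, 2, 0, 0, 1],
    [0, 0, -0.0018, 2.5, 0, 0, 1],
    [0, 0, -0.0022, 3, 0, 0, 1],
    [0, 0, -0.0025, 3.5, 0, 0, 1],
    [0, 0.0001, -0.0029, 4, 0, 0, 1],
    [0, 0.0001, -0.0032, 4.5, 0, 0, 1],
    [0, 0.0001, -0.0036, 4.9, 0, 0, 1],
  ],
)

```text
clock: 14.93
position: [450.6, 156.8, 106.6]
eef_rot: [[-0.003, 0.833, 0.553], [0.0, 0.553, -0.833], [-1.0, -0.002, -0.002]]
force: [-6.6, 6.4, -2.1]
finger_gap: 17.1
```

```bash
python3 plan.py 13 -16.8 19 106.7; python3 row.py|sed -n '1p;4p'
```

```text
now C s,yr [ 11.53 -14.86] theta 25.02 pos [450.6 156.8 106.6] F rack [-5.6  7.4 -2.1] T [1.42 1.57 0.58] gap 17.1 t 14.9 tilt [-0.15  0.02]
delta tool mm [-0.1  1.8 -4.9] rotx deg 6.02 target [449.4 161.9 106.7]
200 dark lines, y in row frame: [np.float64(19.7), np.float64(-1.3), np.float64(-26.3), np.float64(-49.3), np.float64(-74.3), np.float64(-92.5)]
224 dark lines, y in row frame: [np.float64(19.8), np.float64(-4.4), np.float64(-31.8), np.float64(-52.9), np.float64(-76.1), np.float64(-94.4)]
```

Emit:
move_arm(
  deltas=[
    [0, 0.0002, -0.0005, 0.6, 0, 0, 1],
    [0, 0.0004, -0.001, 1.2, 0, 0, 1],
    [0, 0.0005, -0.0015, 1.8, 0, 0, 1],
    [0, 0.0007, -0.002, 2.4, 0, 0, 1],
    [0, 0.0009, -0.0025, 3, 0, 0, 1],
    [0, 0.0011, -0.003, 3.6, 0, 0, 1],
    [0, 0.0013, -0.0035, 4.2, 0, 0, 1],
    [0, 0.0014, -0.004, 4.8, 0, 0, 1],
    [0, 0.0016, -0.0045, 5.4, 0, 0, 1],
    [0, 0.0018, -0.0049, 6, 0, 0, 1],
  ],
)

```text
clock: 15.82
position: [449.7, 162.0, 106.8]
eef_rot: [[-0.002, 0.887, 0.463], [0.001, 0.463, -0.887], [-1.0, -0.001, -0.001]]
force: [-5.1, 7.1, -1.0]
finger_gap: 17.1
```

```bash
python3 plan.py 17 -17.8 12 106.7; python3 row.py|sed -n '1p;4p'
```

```text
now C s,yr [ 13.35 -16.73] theta 19.01 pos [449.7 162.  106.8] F rack [-3.9  7.8 -1. ] T [1.46 1.43 0.55] gap 17.1 t 15.8 tilt [-0.11  0.03]
delta tool mm [ 0.1  4.7 -6.3] rotx deg 7.01 target [450.9 169.7 106.7]
200 dark lines, y in row frame: [np.float64(19.7), np.float64(-1.4), np.float64(-27.5), np.float64(-51.9), np.float64(-76.7), np.float64(-94.9)]
224 dark lines, y in row frame: [np.float64(19.8), np.float64(-5.7), np.float64(-33.8), np.float64(-55.1), np.float64(-78.1), np.float64(-96.5)]
```

Emit:
move_arm(
  deltas=[
    [0, 0.0005, -0.0006, 0.7, 0, 0, 1],
    [0, 0.0009, -0.0013, 1.4, 0, 0, 1],
    [0, 0.0014, -0.0019, 2.1, 0, 0, 1],
    [0, 0.0019, -0.0025, 2.8, 0, 0, 1],
    [0, 0.0023, -0.0032, 3.5, 0, 0, 1],
    [0, 0.0028, -0.0038, 4.2, 0, 0, 1],
    [0, 0.0033, -0.0044, 4.9, 0, 0, 1],
    [0, 0.0038, -0.005, 5.6, 0, 0, 1],
    [0, 0.0042, -0.0057, 6.3, 0, 0, 1],
    [0, 0.0047, -0.0063, 7, 0, 0, 1],
  ],
)

```text
clock: 16.7
position: [451.3, 169.8, 106.9]
eef_rot: [[-0.001, 0.936, 0.351], [0.001, 0.351, -0.936], [-1.0, -0.001, -0.001]]
force: [-4.8, 7.0, -1.0]
finger_gap: 16.9
```

```bash
python3 plan.py 22 -18 7 106.7; python3 row.py|sed -n '1p;4p'
```

```text
now C s,yr [ 17.41 -17.72] theta 12.0 pos [451.3 169.8 106.9] F rack [-3.7  7.7 -1. ] T [1.57 1.13 0.51] gap 16.9 t 16.7 tilt [-0.07  0.04]
delta tool mm [ 0.2  5.4 -4.8] rotx deg 5.0 target [454.7 176.3 106.7]
200 dark lines, y in row frame: [np.float64(19.7), np.float64(-1.5), np.float64(-28.5), np.float64(-53.6), np.float64(-78.5), np.float64(-96.6)]
224 dark lines, y in row frame: [np.float64(19.8), np.float64(-35.6), np.float64(-56.6), np.float64(-80.0), np.float64(-98.0)]
```

```bash
python3 plan.py 25 -17.9 5 106.7
```

```text
now C s,yr [ 17.52 -17.73] theta 11.94 pos [451.4 169.9 106.9] F rack [-3.7  7.3 -1.7] T [1.46 1.06 0.49] gap 17.0 t 16.8 tilt [-0.06  0.04]
delta tool mm [ 0.2  8.8 -6.7] rotx deg 6.94 target [457.3 179.3 106.7]
```

Emit:
move_arm(
  deltas=[
    [0, 0.0009, -0.0007, 0.7, 0, 0, 1],
    [0, 0.0018, -0.0014, 1.4, 0, 0, 1],
    [0, 0.0026, -0.002, 2.1, 0, 0, 1],
    [0, 0.0035, -0.0027, 2.8, 0, 0, 1],
    [0, 0.0044, -0.0034, 3.5, 0, 0, 1],
    [0, 0.0053, -0.004, 4.2, 0, 0, 1],
    [0, 0.0062, -0.0047, 4.9, 0, 0, 1],
    [0, 0.007, -0.0054, 5.6, 0, 0, 1],
    [0, 0.0079, -0.006, 6.3, 0, 0, 1],
    [0, 0.0088, -0.0067, 6.9, 0, 0, 1],
  ],
)

```text
clock: 17.58
position: [457.3, 179.3, 106.9]
eef_rot: [[-0.001, 0.972, 0.236], [0.001, 0.236, -0.972], [-1.0, -0.001, -0.001]]
force: [-4.9, 6.9, -1.8]
finger_gap: 17.3
```

```bash
python3 plan.py 35 -17.8 2 106.7; python3 row.py|sed -n '1p;4p'
```

```text
now C s,yr [ 25.   -17.79] theta 5.1 pos [457.3 179.3 106.9] F rack [-3.8  7.6 -1.8] T [1.63 1.08 0.52] gap 17.3 t 17.6 tilt [-0.06  0.05]
delta tool mm [ 0.2 10.5 -2.9] rotx deg 3.1 target [466.9 184.5 106.7]
200 dark lines, y in row frame: [np.float64(19.7), np.float64(-2.4), np.float64(-29.5), np.float64(-55.1), np.float64(-79.4), np.float64(-98.2)]
224 dark lines, y in row frame: [np.float64(19.8), np.float64(-5.0), np.float64(-41.0), np.float64(-58.1), np.float64(-82.1), np.float64(-99.6)]
```

Emit:
move_arm(
  deltas=[
    [0, 0.001, -0.0003, 0.3, 0, 0, 1],
    [0, 0.0021, -0.0006, 0.6, 0, 0, 1],
    [0, 0.0031, -0.0009, 0.9, 0, 0, 1],
    [0, 0.0042, -0.0012, 1.2, 0, 0, 1],
    [0, 0.0052, -0.0015, 1.5, 0, 0, 1],
    [0, 0.0063, -0.0018, 1.8, 0, 0, 1],
    [0, 0.0073, -0.0021, 2.1, 0, 0, 1],
    [0, 0.0084, -0.0023, 2.4, 0, 0, 1],
    [0, 0.0094, -0.0026, 2.8, 0, 0, 1],
    [0, 0.0105, -0.0029, 3.1, 0, 0, 1],
  ],
)

```text
clock: 18.47
position: [467.5, 184.3, 107.0]
eef_rot: [[-0.0, 0.983, 0.183], [0.0, 0.183, -0.983], [-1.0, 0.0, -0.0]]
force: [-3.3, 5.7, -0.7]
finger_gap: 17.1
```

```bash
python3 plan.py 46 -17.4 0.3 106.7; python3 row.py|sed -n '1p;4p'
```

```text
now C s,yr [ 35.55 -18.16] theta 2.0 pos [467.5 184.3 107. ] F rack [-2.4  6.1 -0.7] T [1.16 0.56 0.4 ] gap 17.1 t 18.5 tilt [-0.    0.03]
delta tool mm [ 0.3 10.8 -2.5] rotx deg 1.7 target [477.6 188.7 106.7]
200 dark lines, y in row frame: [np.float64(19.7), np.float64(-35.2), np.float64(-55.1), np.float64(-79.2), np.float64(-98.0)]
224 dark lines, y in row frame: [np.float64(0.0), np.float64(-39.7), np.float64(-58.0), np.float64(-81.7), np.float64(-99.4)]
```

Emit:
move_arm(
  deltas=[
    [0, 0.0015, -0.0003, 0.2, 0, 0, 1],
    [0, 0.003, -0.0005, 0.4, 0, 0, 1],
    [0, 0.0045, -0.0008, 0.6, 0, 0, 1],
    [0, 0.006, -0.001, 0.8, 0, 0, 1],
    [0, 0.0075, -0.0013, 1, 0, 0, 1],
    [0, 0.009, -0.0016, 1.2, 0, 0, 1],
    [0, 0.0105, -0.0019, 1.4, 0, 0, 1],
    [0, 0.012, -0.0021, 1.6, 0, 0, 1],
    [0, 0.0135, -0.0023, 1.7, 0, 0, 1],
    [0, 0.0138, -0.0024, 1.7, 0, 0, 1],
  ],
)

```text
clock: 19.35
position: [481.0, 189.1, 107.1]
eef_rot: [[0.0, 0.988, 0.154], [0.0, 0.154, -0.988], [-1.0, 0.0, -0.0]]
force: [-1.5, 4.4, -0.6]
finger_gap: 17.1
```

```bash
python3 plan.py 49 -17.4 0.3 106; python3 row.py
python3 - <<'E'
from h import *
can=np.zeros((600,800,3),np.uint8)
f=read_camera("top")["frame"]; can[:600,:480]=cv2.resize(f[180:280,150:230],(480,600),interpolation=cv2.INTER_CUBIC)
f=read_camera("side")["frame"]; can[:420,480:800]=cv2.resize(f[150:270,200:291],(320,420),interpolation=cv2.INTER_CUBIC)
cv2.imwrite("pics/crop2.png",can)
E
```

```text
now C s,yr [ 49.39 -17.43] theta 0.31 pos [481.  189.1 107.1] F rack [-0.9  4.6 -0.6] T [0.79 0.34 0.2 ] gap 17.1 t 19.4 tilt [0.03 0.02]
delta tool mm [ 1.1 -0.4 -0. ] rotx deg 0.01 target [480.6 189.1 106. ]
200 dark lines, y in row frame: [np.float64(19.7), np.float64(-37.7), np.float64(-57.3), np.float64(-80.0), np.float64(-96.3)]
208 dark lines, y in row frame: [np.float64(19.8), np.float64(-0.8), np.float64(-32.1), np.float64(-57.5), np.float64(-79.4), np.float64(-96.7)]
216 dark lines, y in row frame: [np.float64(5.2), np.float64(-35.4), np.float64(-57.9), np.float64(-79.9), np.float64(-98.9)]
224 dark lines, y in row frame: [np.float64(5.5), np.float64(-79.8), np.float64(-97.6)]
```

View pics/crop2.png

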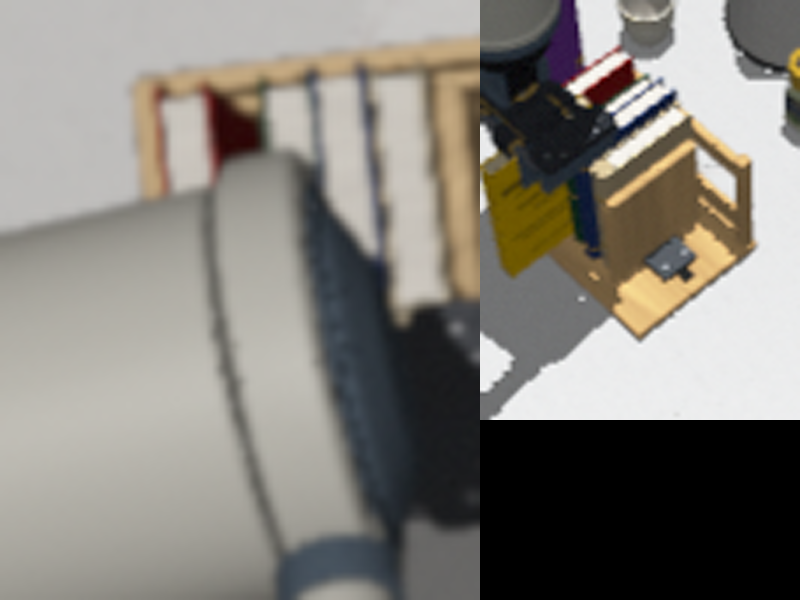

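The picture shows red and green parted at the back, with the yellow book between them. I'll set it down on the board and release it.

Emit:
move_arm(
  deltas=[
    [0.0005, 0, 0, 0, 0, 0, 1],
    [0.0009, 0, 0, 0, 0, 0, 1],
    [0.0009, 0, 0, 0, 0, 0, 1],
    [0.0009, 0, 0, 0, 0, 0, 0.8],
    [0.0009, 0, 0, 0, 0, 0, 0.6],
    [0.0009, 0, 0, 0, 0, 0, 0.5],
    [0.0009, 0, 0, 0, 0, 0, 0.5],
    [0.0009, 0, 0, 0, 0, 0, 0.5],
    [0.0009, 0, 0, 0, 0, 0, 0.5],
  ],
)

```text
clock: 20.25
position: [480.7, 187.8, 106.1]
eef_rot: [[0.0, 0.988, 0.155], [-0.002, 0.155, -0.988], [-1.0, -0.0, 0.002]]
force: [1.6, -14.9, 1.3]
finger_gap: 45.3
```

Emit:
move_arm(
  deltas=[
    [0, -0.005, 0, 0, 0, 0, 0.5],
    [0, -0.015, 0, 0, 0, 0, 0.5],
    [0, -0.03, 0, 0, 0, 0, 0.5],
    [0, -0.045, 0, 0, 0, 0, 0.5],
    [0, -0.06, 0, 0, 0, 0, 0.5],
    [0, -0.075, 0, 0, 0, 0, 0.5],
    [0, -0.085, 0, 0, 0, 0, 0.5],
    [0, -0.085, 0, 0, 0, 0, 0.7],
    [0, -0.085, 0, 0, 0, 0, 1],
    [0, -0.085, 0, 0, 0, 0, 1],
  ],
)

```text
clock: 21.08
position: [397.6, 176.0, 106.3]
eef_rot: [[0.001, 0.988, 0.154], [0.0, 0.154, -0.988], [-1.0, 0.001, -0.0]]
force: [0.6, 0.6, -0.7]
finger_gap: 28.6
```

```bash
python3 plan.py; python3 row.py
python3 - <<'E'
from h import *
can=np.zeros((600,800,3),np.uint8)
f=read_camera("top")["frame"]; can[:600,:480]=cv2.resize(f[180:280,150:230],(480,600),interpolation=cv2.INTER_CUBIC)
f=read_camera("side")["frame"]; can[:420,480:800]=cv2.resize(f[150:270,200:291],(320,420),interpolation=cv2.INTER_CUBIC)
cv2.imwrite("pics/crop3.png",can)
E
```

```text
now C s,yr [-34.97 -18.03] theta 0.32 pos [397.6 176.  106.3] F rack [ 0.7  0.5 -0.7] T [ 0.02 -0.03 -0.02] gap 28.6 t 21.1 tilt [0.06 0.02]
200 dark lines, y in row frame: [np.float64(19.7), np.float64(-37.3), np.float64(-57.3), np.float64(-79.4)]
208 dark lines, y in row frame: [np.float64(19.9), np.float64(-37.3), np.float64(-56.7), np.float64(-79.4), np.float64(-96.0)]
216 dark lines, y in row frame: [np.float64(20.0), np.float64(-37.1), np.float64(-57.5), np.float64(-79.8), np.float64(-97.2)]
224 dark lines, y in row frame: [np.float64(19.8), np.float64(0.2), np.float64(-17.6), np.float64(-36.7), np.float64(-56.4), np.float64(-80.0), np.float64(-96.8)]
```

View pics/crop3.png

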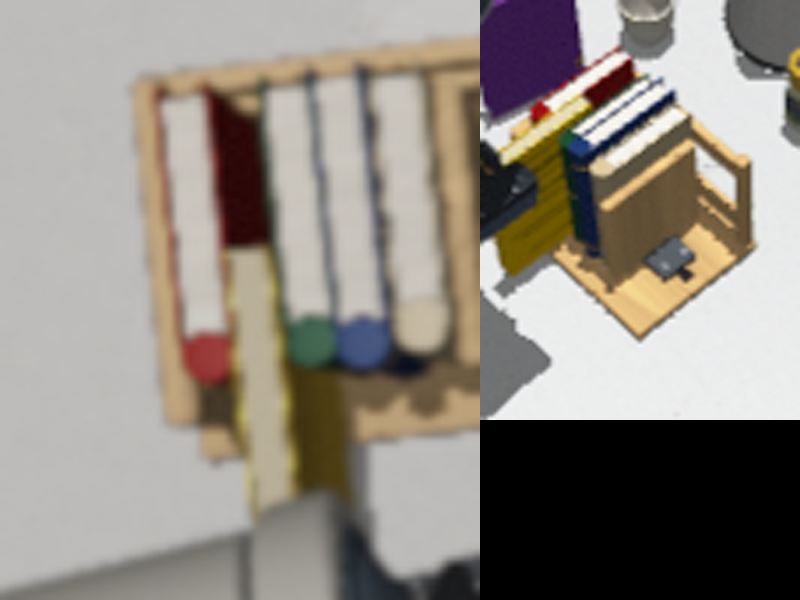

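Everything is upright: yellow sits about half-way in, between red and green. Now I'll tilt the closed fingers forward and push on the spine at mid-height.

Emit:
move_arm(
  deltas=[
    [0.005, 0, -0.0006, 0, 0, 6, 1],
    [0.01, 0, -0.0012, 0, 0, 12, 1],
    [0.015, 0, -0.0012, 0, 0, 18, 1],
    [0.019, 0, -0.0012, 0, 0, 25, 1],
    [0.019, 0.004, -0.0012, -0.3, 0, 25, 1],
    [0.019, 0.009, -0.0012, -0.3, 0, 25, 1],
    [0.019, 0.013, -0.0012, -0.3, 0, 25, 1],
    [0.019, 0.017, -0.0012, -0.3, 0, 25, 1],
    [0.019, 0.017, -0.0012, -0.3, 0, 25, 1],
  ],
)

```text
clock: 21.98
position: [414.3, 179.9, 87.1]
eef_rot: [[0.418, 0.894, 0.159], [0.067, 0.145, -0.987], [-0.906, 0.423, 0.001]]
force: [-0.5, 0.5, -0.1]
finger_gap: 0.4
```

```bash
cat > tcp.py <<'E'
from h import *
phi=np.radians(8.55); ex=np.array([np.cos(phi),np.sin(phi)]); ey=np.array([-ex[1],ex[0]])
o=get_obs(); R=np.array(o["eef_rot"]); p=np.array(o["position"]); d=p[:2]-[500,201.4]; F=o["force"]
fr=p+16*R[:,1]; e=fr[:2]-[500,201.4]
print("tcp s,yr,z",np.round([d@ex,d@ey,p[2]],1),"front corner s,yr,z",np.round([e@ex,e@ey,fr[2]],1),"F",np.round([F[:2]@ex,F[:2]@ey,F[2]],1),"gap",round(float(o["finger_gap"]),1))
print("rack ex,ey,up in tool axes",np.round(R.T@np.r_[ex,0],3),np.round(R.T@np.r_[ey,0],3),np.round(R.T@[0,0,1],3))
E
python3 tcp.py
```

```text
tcp s,yr,z [-88.   -8.6  87.1] front corner s,yr,z [-73.5  -8.4  93.9] F [-0.4  0.6 -0.1] gap 0.4
rack ex,ey,up in tool axes [0.423 0.906 0.011] [ 0.004  0.01  -1.   ] [-0.906  0.423  0.001]
```

Emit:
move_arm(
  deltas=[
    [0.0005, 0.0011, 0, 0, 0, 0, 1],
    [0.001, 0.0022, 0, 0, 0, 0, 1],
    [0.0015, 0.0033, 0, 0, 0, 0, 1],
    [0.002, 0.0044, 0, 0, 0, 0, 1],
    [0.0025, 0.0054, 0, 0, 0, 0, 1],
    [0.003, 0.0063, 0, 0, 0, 0, 1],
    [0.0034, 0.0072, 0, 0, 0, 0, 1],
    [0.0038, 0.0082, 0, 0, 0, 0, 1],
    [0.0042, 0.0091, 0, 0, 0, 0, 1],
    [0.0047, 0.01, 0, 0, 0, 0, 1],
  ],
)

```text
clock: 22.82
position: [424.2, 181.3, 87.1]
eef_rot: [[0.417, 0.895, 0.159], [0.066, 0.145, -0.987], [-0.906, 0.423, 0.001]]
force: [-0.3, 0.5, -0.3]
finger_gap: 0.8
```

```bash
python3 tcp.py
```

```text
tcp s,yr,z [-78.   -8.6  87.1] front corner s,yr,z [-63.5  -8.4  93.9] F [-0.2  0.5 -0.3] gap 0.8
rack ex,ey,up in tool axes [0.423 0.906 0.011] [ 0.004  0.01  -1.   ] [-0.906  0.423  0.001]
```

Emit:
move_arm(
  deltas=[
    [0.0004, 0.0009, 0, 0, 0, 0, 1],
    [0.0008, 0.0018, 0, 0, 0, 0, 1],
    [0.0013, 0.0027, 0, 0, 0, 0, 1],
    [0.0017, 0.0036, 0, 0, 0, 0, 1],
    [0.0021, 0.0045, 0, 0, 0, 0, 1],
    [0.0025, 0.0054, 0, 0, 0, 0, 1],
    [0.003, 0.0063, 0, 0, 0, 0, 1],
    [0.0034, 0.0072, 0, 0, 0, 0, 1],
    [0.0038, 0.0082, 0, 0, 0, 0, 1],
    [0.0042, 0.0091, 0, 0, 0, 0, 1],
  ],
)

```text
clock: 23.65
position: [433.7, 182.8, 87.0]
eef_rot: [[0.417, 0.895, 0.159], [0.066, 0.145, -0.987], [-0.907, 0.422, 0.001]]
force: [-3.2, -0.3, 0.2]
finger_gap: 0.5
```

```bash
python3 tcp.py
```

```text
tcp s,yr,z [-68.3  -8.6  87. ] front corner s,yr,z [-53.8  -8.4  93.7] F [-3.2  0.2  0.2] gap 0.5
rack ex,ey,up in tool axes [0.422 0.907 0.011] [ 0.003  0.01  -1.   ] [-0.907  0.422  0.001]
```

Emit:
move_arm(
  deltas=[
    [0.0006, 0.0013, 0, 0, 0, 0, 1],
    [0.0012, 0.0026, 0, 0, 0, 0, 1],
    [0.0018, 0.0039, 0, 0, 0, 0, 1],
    [0.0024, 0.0053, 0, 0, 0, 0, 1],
    [0.0031, 0.0067, 0, 0, 0, 0, 1],
    [0.0037, 0.0081, 0, 0, 0, 0, 1],
    [0.0044, 0.0095, 0, 0, 0, 0, 1],
    [0.005, 0.0109, 0, 0, 0, 0, 1],
    [0.0057, 0.0123, 0, 0, 0, 0, 1],
    [0.0063, 0.0136, 0, 0, 0, 0, 1],
  ],
)

```text
clock: 24.48
position: [448.9, 185.3, 87.1]
eef_rot: [[0.417, 0.895, 0.159], [0.066, 0.145, -0.987], [-0.906, 0.422, 0.001]]
force: [-3.9, -1.8, 0.8]
finger_gap: 0.5
```

```bash
python3 tcp.py
python3 - <<'E'
from h import *
can=np.zeros((600,800,3),np.uint8)
f=read_camera("top")["frame"]; can[:600,:480]=cv2.resize(f[180:280,150:230],(480,600),interpolation=cv2.INTER_CUBIC)
f=read_camera("side")["frame"]; can[:420,480:800]=cv2.resize(f[150:270,200:291],(320,420),interpolation=cv2.INTER_CUBIC)
cv2.imwrite("pics/crop4.png",can)
E
```

```text
tcp s,yr,z [-53.   -8.3  87.1] front corner s,yr,z [-38.5  -8.2  93.9] F [-4.1 -1.2  0.8] gap 0.5
rack ex,ey,up in tool axes [0.422 0.906 0.011] [ 0.003  0.01  -1.   ] [-0.906  0.422  0.001]
```

View pics/crop4.png

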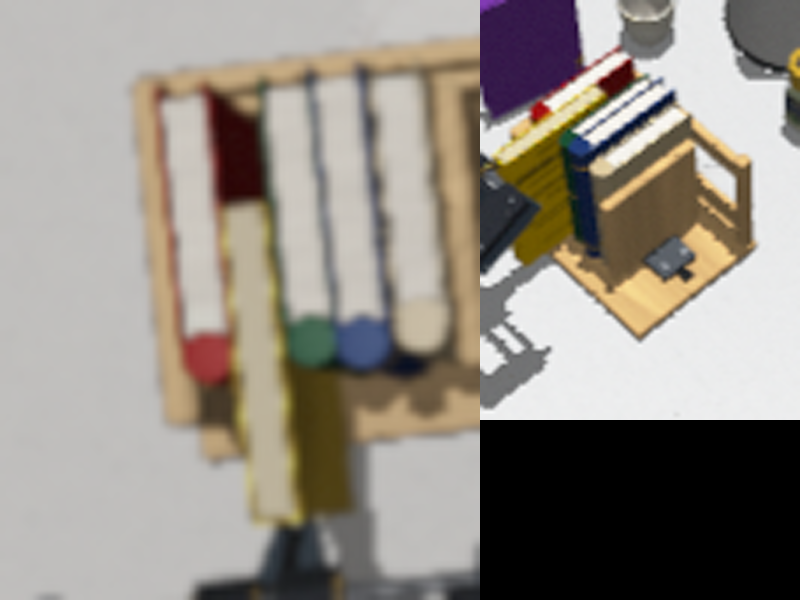

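Emit:
move_arm(
  deltas=[
    [0.0007, 0.0015, 0, 0, 0, 0, 1],
    [0.0015, 0.0032, 0, 0, 0, 0, 1],
    [0.0023, 0.005, 0, 0, 0, 0, 1],
    [0.0031, 0.0067, 0, 0, 0, 0, 1],
    [0.0039, 0.0084, 0, 0, 0, 0, 1],
    [0.0047, 0.0101, 0, 0, 0, 0, 1],
    [0.0055, 0.0118, 0, 0, 0, 0, 1],
    [0.0063, 0.0136, 0, 0, 0, 0, 1],
    [0.0072, 0.0154, 0, 0, 0, 0, 1],
    [0.008, 0.0172, 0, 0, 0, 0, 1],
  ],
)

```text
clock: 25.42
position: [467.7, 188.4, 87.2]
eef_rot: [[0.417, 0.895, 0.159], [0.066, 0.145, -0.987], [-0.906, 0.423, 0.001]]
force: [-3.4, -1.9, 0.7]
finger_gap: 0.1
```

```bash
python3 tcp.py
```

```text
tcp s,yr,z [-33.8  -8.1  87.2] front corner s,yr,z [-19.3  -7.9  93.9] F [-3.6 -1.4  0.7] gap 0.1
rack ex,ey,up in tool axes [0.423 0.906 0.011] [ 0.004  0.01  -1.   ] [-0.906  0.423  0.001]
```

Emit:
move_arm(
  deltas=[
    [0.0007, 0.0015, 0, 0, 0, 0, 1],
    [0.0015, 0.0032, 0.0001, 0, 0, 0, 1],
    [0.0023, 0.005, 0.0002, 0, 0, 0, 1],
    [0.0031, 0.0067, 0.0003, 0, 0, 0, 1],
    [0.0039, 0.0084, 0.0004, 0, 0, 0, 1],
    [0.0047, 0.0101, 0.0005, 0, 0, 0, 1],
    [0.0055, 0.0118, 0.0006, 0, 0, 0, 1],
    [0.0063, 0.0136, 0.0007, 0, 0, 0, 1],
    [0.0072, 0.0154, 0.0007, 0, 0, 0, 1],
    [0.008, 0.0172, 0.0007, 0, 0, 0, 1],
  ],
)

```text
clock: 26.25
position: [486.5, 190.7, 87.2]
eef_rot: [[0.417, 0.895, 0.159], [0.066, 0.145, -0.987], [-0.906, 0.423, 0.001]]
force: [-3.5, 0.7, 0.9]
finger_gap: 0.2
```

```bash
python3 tcp.py
```

```text
tcp s,yr,z [-14.9  -8.6  87.2] front corner s,yr,z [-0.4 -8.4 94. ] F [-3.4  1.2  0.9] gap 0.2
rack ex,ey,up in tool axes [0.423 0.906 0.011] [ 0.004  0.01  -1.   ] [-0.906  0.423  0.001]
```

Emit:
move_arm(
  deltas=[
    [0.0003, 0.0005, 0, 0, 0, 0, 1],
    [0.0005, 0.001, 0, 0, 0, 0, 1],
    [0.0007, 0.0015, 0, 0, 0, 0, 1],
    [0.0009, 0.002, 0, 0, 0, 0, 1],
    [0.0011, 0.0025, 0, 0, 0, 0, 1],
    [0.0014, 0.003, 0, 0, 0, 0, 1],
    [0.0016, 0.0035, 0, 0, 0, 0, 1],
    [0.0018, 0.004, 0, 0, 0, 0, 1],
    [0.002, 0.0043, 0, 0, 0, 0, 1],
    [0.0021, 0.0045, 0, 0, 0, 0, 1],
  ],
)

```text
clock: 27.08
position: [491.3, 191.4, 87.2]
eef_rot: [[0.417, 0.895, 0.159], [0.066, 0.145, -0.987], [-0.906, 0.423, 0.001]]
force: [-3.0, 0.9, 1.8]
finger_gap: 0.3
```

```bash
python3 tcp.py
```

```text
tcp s,yr,z [-10.1  -8.6  87.2] front corner s,yr,z [ 4.4 -8.4 93.9] F [-2.9  1.3  1.8] gap 0.3
rack ex,ey,up in tool axes [0.423 0.906 0.011] [ 0.004  0.01  -1.   ] [-0.906  0.423  0.001]
```

Still sliding at about 3 N. I'll creep forward in small steps until the force rises at the rails.

Emit:
move_arm(
  deltas=[
    [0.0001, 0.0003, 0, 0, 0, 0, 1],
    [0.0003, 0.0006, 0, 0, 0, 0, 1],
    [0.0004, 0.0009, 0, 0, 0, 0, 1],
    [0.0006, 0.0012, 0, 0, 0, 0, 1],
    [0.0007, 0.0015, 0, 0, 0, 0, 1],
    [0.0008, 0.0018, 0, 0, 0, 0, 1],
    [0.001, 0.0021, 0, 0, 0, 0, 1],
    [0.0011, 0.0024, 0, 0, 0, 0, 1],
    [0.0012, 0.0026, 0, 0, 0, 0, 1],
  ],
)

```text
clock: 27.83
position: [494.1, 191.9, 87.2]
eef_rot: [[0.417, 0.895, 0.159], [0.066, 0.145, -0.987], [-0.906, 0.423, 0.001]]
force: [-3.7, -1.0, 1.2]
finger_gap: 0.5
```

```bash
python3 tcp.py
python3 - <<'E'
from h import *
can=np.zeros((600,800,3),np.uint8)
f=read_camera("top")["frame"]; can[:600,:480]=cv2.resize(f[180:280,150:230],(480,600),interpolation=cv2.INTER_CUBIC)
f=read_camera("side")["frame"]; can[:420,480:800]=cv2.resize(f[150:270,200:291],(320,420),interpolation=cv2.INTER_CUBIC)
cv2.imwrite("pics/crop5.png",can)
E
```

```text
tcp s,yr,z [-7.2 -8.5 87.2] front corner s,yr,z [ 7.3 -8.4 94. ] F [-3.9 -0.4  1.2] gap 0.5
rack ex,ey,up in tool axes [0.423 0.906 0.011] [ 0.004  0.01  -1.   ] [-0.906  0.423  0.001]
```

View pics/crop5.png

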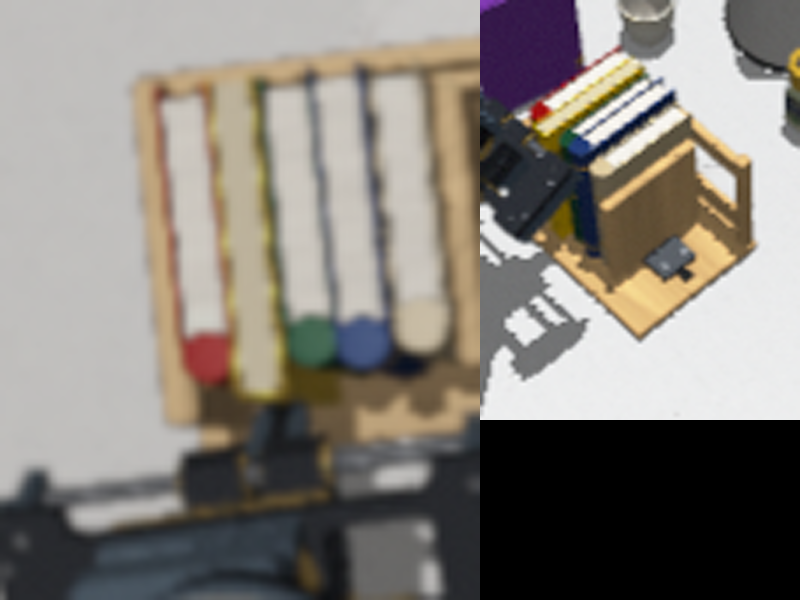

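The yellow book looks nearly home: its spine is about 5 mm proud of red's, as the lengths predict. I'll press on to confirm it seats.

Emit:
move_arm(
  deltas=[
    [0.0001, 0.0002, 0, 0, 0, 0, 1],
    [0.0002, 0.0004, 0, 0, 0, 0, 1],
    [0.0003, 0.0006, 0, 0, 0, 0, 1],
    [0.0004, 0.0008, 0, 0, 0, 0, 1],
    [0.0004, 0.0009, 0, 0, 0, 0, 1],
    [0.0004, 0.0009, 0, 0, 0, 0, 1],
  ],
)

```text
clock: 28.43
position: [495.1, 192.1, 87.2]
eef_rot: [[0.417, 0.895, 0.159], [0.066, 0.145, -0.987], [-0.906, 0.423, 0.001]]
force: [-4.0, -0.2, 1.0]
finger_gap: 0.3
```

```bash
python3 tcp.py
```

```text
tcp s,yr,z [-6.3 -8.5 87.2] front corner s,yr,z [ 8.2 -8.3 94. ] F [-4.   0.4  1. ] gap 0.3
rack ex,ey,up in tool axes [0.423 0.906 0.011] [ 0.004  0.01  -1.   ] [-0.906  0.423  0.001]
```

Emit:
move_arm(
  deltas=[
    [0.0001, 0.0002, 0, 0, 0, 0, 1],
    [0.0002, 0.0004, 0, 0, 0, 0, 1],
    [0.0003, 0.0006, 0, 0, 0, 0, 1],
    [0.0004, 0.0008, 0, 0, 0, 0, 1],
    [0.0004, 0.0009, 0, 0, 0, 0, 1],
    [0.0004, 0.0009, 0, 0, 0, 0, 1],
  ],
)

```text
clock: 28.93
position: [496.0, 192.2, 87.2]
eef_rot: [[0.417, 0.895, 0.159], [0.066, 0.145, -0.987], [-0.906, 0.423, 0.001]]
force: [-3.9, -0.6, 0.3]
finger_gap: 0.1
```

```bash
python3 tcp.py
```

```text
tcp s,yr,z [-5.3 -8.5 87.2] front corner s,yr,z [ 9.2 -8.3 94. ] F [-3.9 -0.   0.3] gap 0.1
rack ex,ey,up in tool axes [0.423 0.906 0.011] [ 0.004  0.01  -1.   ] [-0.906  0.423  0.001]
```

Emit:
move_arm(
  deltas=[
    [0.0001, 0.0002, 0, 0, 0, 0, 1],
    [0.0002, 0.0004, 0, 0, 0, 0, 1],
    [0.0003, 0.0006, 0, 0, 0, 0, 1],
    [0.0004, 0.0008, 0, 0, 0, 0, 1],
    [0.0005, 0.001, 0, 0, 0, 0, 1],
    [0.0005, 0.0011, 0, 0, 0, 0, 1],
    [0.0005, 0.0011, 0, 0, 0, 0, 1],
  ],
)

```text
clock: 29.52
position: [496.4, 192.2, 86.9]
eef_rot: [[0.416, 0.895, 0.159], [0.066, 0.145, -0.987], [-0.907, 0.421, 0.001]]
force: [-7.6, 0.1, 1.6]
finger_gap: 0.4
```

```bash
python3 tcp.py
```

```text
tcp s,yr,z [-4.9 -8.6 86.9] front corner s,yr,z [ 9.6 -8.4 93.6] F [-7.5  1.2  1.6] gap 0.4
rack ex,ey,up in tool axes [0.421 0.907 0.011] [ 0.003  0.01  -1.   ] [-0.907  0.421  0.001]
```

The force has risen to 7.5 N as the motion stalled, so the book is against the rails. I'll press a little more, then withdraw.

Emit:
move_arm(
  deltas=[
    [0.0001, 0.0002, 0, 0, 0, 0, 1],
    [0.0002, 0.0004, 0, 0, 0, 0, 1],
    [0.0002, 0.0004, 0, 0, 0, 0, 1],
  ],
)

```text
clock: 29.77
position: [496.5, 192.2, 86.7]
eef_rot: [[0.416, 0.895, 0.159], [0.066, 0.145, -0.987], [-0.907, 0.421, 0.001]]
force: [-9.2, 1.5, 2.5]
finger_gap: 0.2
```

Emit:
move_arm(
  deltas=[
    [-0.0008, -0.0018, 0, 0, 0, 0, 1],
    [-0.003, -0.006, 0, 0, 0, 0, 1],
    [-0.007, -0.015, 0, 0, 0, 0, 1],
    [-0.015, -0.03, 0, 0, 0, 0, 1],
    [-0.025, -0.05, 0, 0, 0, 0, 1],
    [-0.035, -0.07, 0, 0, 0, 0, 1],
    [-0.045, -0.08, 0, 0, 0, 0, 1],
    [-0.045, -0.08, 0, 0, 0, 0, 1],
  ],
)

```text
clock: 30.43
position: [404.8, 177.4, 94.6]
eef_rot: [[0.416, 0.895, 0.16], [0.066, 0.146, -0.987], [-0.907, 0.421, 0.002]]
force: [-0.2, 0.5, -0.1]
finger_gap: 0.7
```

```bash
python3 tcp.py; python3 row.py
python3 - <<'E'
from h import *
can=np.zeros((600,800,3),np.uint8)
c=read_camera("top"); f=c["frame"]; can[:600,:480]=cv2.resize(f[180:280,150:230],(480,600),interpolation=cv2.INTER_CUBIC)
hsv=cv2.cvtColor(f,cv2.COLOR_BGR2HSV).astype(int)
print("spine col u=192..197 rows:",[(v,f[v,194].tolist()) for v in range(240,251)])
print("x at v=244..248, z174:",[np.round(ray(c,[[194,v]],174)[0,:2],1).tolist() for v in range(243,249)])
f=read_camera("side")["frame"]; can[:420,480:800]=cv2.resize(f[150:270,200:291],(320,420),interpolation=cv2.INTER_CUBIC)
cv2.imwrite("pics/crop6.png",can)
E
```

```text
tcp s,yr,z [-97.7  -9.6  94.6] front corner s,yr,z [-83.2  -9.4 101.3] F [-0.1  0.5 -0.1] gap 0.7
rack ex,ey,up in tool axes [0.421 0.907 0.012] [ 0.003  0.011 -1.   ] [-0.907  0.421  0.002]
200 dark lines, y in row frame: [np.float64(19.7), np.float64(1.3), np.float64(-17.5), np.float64(-37.3), np.float64(-57.3), np.float64(-79.4), np.float64(-95.4)]
208 dark lines, y in row frame: [np.float64(19.8), np.float64(0.6), np.float64(-17.9), np.float64(-37.2), np.float64(-56.6), np.float64(-79.4), np.float64(-96.1)]
216 dark lines, y in row frame: [np.float64(19.9), np.float64(0.5), np.float64(-17.9), np.float64(-37.0), np.float64(-57.5), np.float64(-79.8), np.float64(-97.2)]
224 dark lines, y in row frame: [np.float64(19.8), np.float64(0.2), np.float64(-17.7), np.float64(-36.7), np.float64(-56.4), np.float64(-80.0), np.float64(-96.8)]
spine col u=192..197 rows: [(240, [151, 175, 185]), (241, [152, 175, 185]), (242, [152, 175, 185]), (243, [140, 171, 182]), (244, [93, 151, 165]), (245, [46, 101, 117]), (246, [50, 82, 98]), (247, [75, 105, 126]), (248, [92, 125, 148]), (249, [80, 110, 131]), (250, [80, 109, 132])]
x at v=244..248, z174: [[502.2, 190.4], [500.0, 190.3], [497.9, 190.2], [495.7, 190.1], [493.6, 190.0], [491.4, 190.0]]
```

View pics/crop6.png

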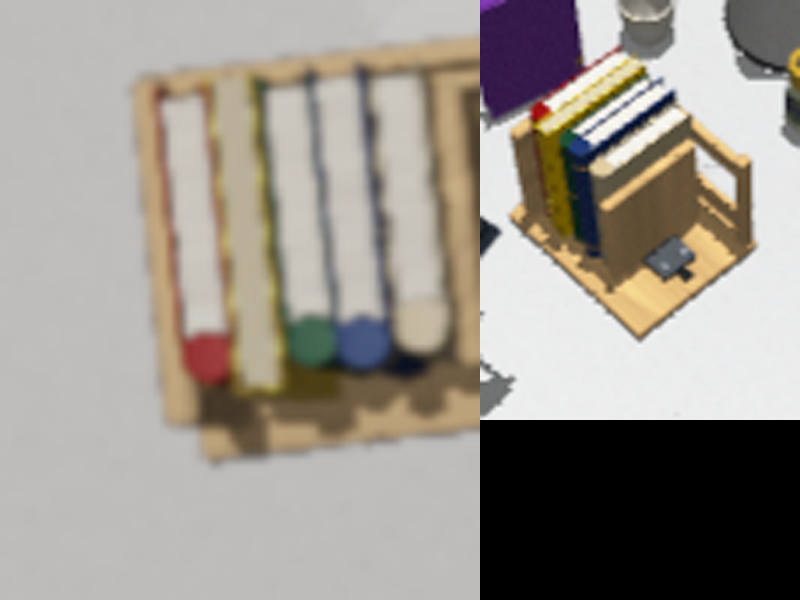

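```bash
python3 -c "
from h import *
print(hand_in()); print(get_obs()['clock'])"
```

```text
the job is handed in; nothing more can be done
None
the job is handed in; nothing more can be done
```

The yellow book is back in the rack between red and green, spine outward and pushed home, and I handed the job in. `hand_in()` reports no verdict.

- **How it went in:** I put the leading corner of the yellow book into the groove between red and green, with the book turned about 30°. I slid green and the books behind it aside against the sprung bookend, then turned the book square while feeding it in. After releasing it half-way, I pushed the spine home with closed fingers.
- **Forces:** the highest readings were about 12.7 N while parting the books and 9.4 N when seating it. The 14.9 N reading came while the fingers opened, when they may have been pushing the held book sideways against its neighbours. All are under the 20 N limit, but they are samples at the end of each move, so peaks in between were not seen.
- **Seating:** at the end the sliding stopped and the push rose from 4 to 9 N, as expected at the rails. The spine stands about 5.7 mm proud of red's, against 5.0 mm expected. The 0.7 mm difference is within what the camera can measure.
- **Position in the row:** yellow's faces lie about 0.5 mm and -17.8 mm from the original red/green plane, so it sits directly against red.
- **Final picture:** all five books look upright, in line and on the board, and the gripper is about 90 mm clear. I did not measure lean angles or the jars and tin, but nothing was moved near them.
- **Time and pictures:** the job finished at about 31 s of the 72 s allowed, with 9 pictures viewed.

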